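# Put the cordless drivers on charge

### The job

Put the cordless drivers on charge: first pull the charging bay's front guard all the way down, then stand every driver that lies on the bench upright in a socket of its own, steel foot down, pressing each firmly until it is fully home against the stop you can feel at the bottom. Once all are home, push the guard back up until it is fully shut, and leave the other things on the bench where they are.

Things in the scene. Friction and masses are not known exactly. Their poses are not given: they have to be found in the camera images.
- bay: Charging bay, fixed on the bench, 280 wide (its y), 140 deep. Origin: on the bench under the middle of the row of sockets; x points away from its front (backward), z up. A plain grey block 60 x 250, top 54 above the bench, has four round sockets in a row along y; black cheeks 54 tall, 10 thick at y = +-136; a power pack lower than the block behind it.
- guard (a joint): The bay's front guard, an aluminium plate 250 wide hinged along its bottom edge (hinge line parallel to the bay's y, at bay x = -70, z = 18 mm). 0 rad = upright (shut), 1.1 rad = pulled all the way down towards the bay's front (-x of the bay), against its stop. The hinge is stiff (about 0.3 N m) and the guard stays where it is left.
- guard_bar (a point): Middle of the guard's grip bar: a round bar 12 thick and 180 long, parallel to the hinge and 125 from it, along the guard's top; it moves with the guard. Below it is an open window 33 tall down to the plate, whose top edge is 86 from the hinge; the two 10 wide struts are at 85 either side of the middle. When shut the bar is 143 above the bench.
- socket0 (a point): Centre of the mouth of socket 0 (bay y = -93 mm), in the block's top face: a vertical round bore 25 across with a 2 mm chamfer. In it, 20 below the mouth, is a brass carriage that a driver's foot pushes down.
- carriage0 (a joint): How far the brass carriage of socket 0 is pressed down, 0 to 0.014 m (its solid stop: home). It starts between 0 and 0.004, moves against about 5 N of friction and stays where it is left; a driver's own weight does not move it. Home, it lies 34 below the socket's mouth.
- socket1 (a point): Centre of the mouth of socket 1 (bay y = -31 mm), in the block's top face: a vertical round bore 25 across with a 2 mm chamfer. In it, 20 below the mouth, is a brass carriage that a driver's foot pushes down.
- carriage1 (a joint): How far the brass carriage of socket 1 is pressed down, 0 to 0.014 m (its solid stop: home). It starts between 0 and 0.004, moves against about 5 N of friction and stays where it is left; a driver's own weight does not move it. Home, it lies 34 below the socket's mouth.
- socket2 (a point): Centre of the mouth of socket 2 (bay y = 31 mm), in the block's top face: a vertical round bore 25 across with a 2 mm chamfer. In it, 20 below the mouth, is a brass carriage that a driver's foot pushes down.
- carriage2 (a joint): How far the brass carriage of socket 2 is pressed down, 0 to 0.014 m (its solid stop: home). It starts between 0 and 0.004, moves against about 5 N of friction and stays where it is left; a driver's own weight does not move it. Home, it lies 34 below the socket's mouth.
- socket3 (a point): Centre of the mouth of socket 3 (bay y = 93 mm), in the block's top face: a vertical round bore 25 across with a 2 mm chamfer. In it, 20 below the mouth, is a brass carriage that a driver's foot pushes down.
- carriage3 (a joint): How far the brass carriage of socket 3 is pressed down, 0 to 0.014 m (its solid stop: home). It starts between 0 and 0.004, moves against about 5 N of friction and stays where it is left; a driver's own weight does not move it. Home, it lies 34 below the socket's mouth.
- driver0: Cordless pen driver, 160 long, 0.1 to 0.2 kg, lying (absent: None). Origin: middle of its length, underside of its handle as it lies; x to its nose, z up, long axis 14 above the origin. Along x: -80 to -38 round steel foot 22 across (end chamfered 4); -40 to 42 slab-sided black handle 28 x 28; tapered grey nose to 64; chuck 8 across to 80. Balances near the middle.
- driver0_foot (a point): Centre of the end face of driver0's steel foot (-80, 0, 14 mm in its body frame); absent with its driver. 34 below the socket's mouth when home.
- driver1: Cordless pen driver, 160 long, 0.1 to 0.2 kg, lying (absent: None). Origin: middle of its length, underside of its handle as it lies; x to its nose, z up, long axis 14 above the origin. Along x: -80 to -38 round steel foot 22 across (end chamfered 4); -40 to 42 slab-sided black handle 28 x 28; tapered grey nose to 64; chuck 8 across to 80. Balances near the middle.
- driver1_foot (a point): Centre of the end face of driver1's steel foot (-80, 0, 14 mm in its body frame); absent with its driver. 34 below the socket's mouth when home.
- driver2: Cordless pen driver, 160 long, 0.1 to 0.2 kg, lying (absent: None). Origin: middle of its length, underside of its handle as it lies; x to its nose, z up, long axis 14 above the origin. Along x: -80 to -38 round steel foot 22 across (end chamfered 4); -40 to 42 slab-sided black handle 28 x 28; tapered grey nose to 64; chuck 8 across to 80. Balances near the middle.
- driver2_foot (a point): Centre of the end face of driver2's steel foot (-80, 0, 14 mm in its body frame); absent with its driver. 34 below the socket's mouth when home.
- driver3: Cordless pen driver, 160 long, 0.1 to 0.2 kg, lying (absent: None). Origin: middle of its length, underside of its handle as it lies; x to its nose, z up, long axis 14 above the origin. Along x: -80 to -38 round steel foot 22 across (end chamfered 4); -40 to 42 slab-sided black handle 28 x 28; tapered grey nose to 64; chuck 8 across to 80. Balances near the middle.
- driver3_foot (a point): Centre of the end face of driver3's steel foot (-80, 0, 14 mm in its body frame); absent with its driver. 34 below the socket's mouth when home.
- phone: Bystander to leave alone: dark smartphone, 150 x 72 x 9 mm; origin at the centre of its underside.
- flux: Bystander to leave alone: small capped bottle, 38 across, 85 tall mm; origin at the centre of its underside.
- tape: Bystander to leave alone: roll-shaped yellow disc, 70 across, 22 tall mm; origin at the centre of its underside.
- tray: Bystander to leave alone: white four-compartment parts tray, 110 x 80 x 25 mm; origin at the centre of its underside.
- mug: Bystander to leave alone: white mug, 80 across, 90 tall mm; origin at the centre of its underside.

How it is judged:
By the outcome, as a careful person would: the job done as asked, in the order asked, and still so for the second after the job is handed in, with the robot touching nothing.
Of driver0, driver1, driver2, driver3 only 3 to 4 are there at a start; the rules pass over those that are not, and their reading is None.
At some moment in a run one of driver0, driver1, driver2, driver3 may be knocked a few centimetres aside while the robot is not near it.
Once in a run the grip may slacken for a moment while it holds something.
It also fails if it takes over 210 s, if anything falls off the work surface, if the arm or the gripper's body presses on something with over 40 N, if the wrist force passes 120 N, or if a joint passes its speed limit or range.

### The arm

A 6-joint arm with a two-finger parallel gripper is mounted at the origin on the work surface. World frame = base frame: x ahead of the robot, y to its left, z up, the work surface at z = 0. Lengths are in m, angles in rad, forces in N, time in s.
With the tool pointing down it reaches from about 0.35 to 0.85 m from the base axis. Payload 8.1 kg.
Tool frame: the origin (TCP) lies between the finger pads; the fingertips stand 25 mm ahead of it and the grasp point (between the pads) lies 6 mm ahead of it; z points along the fingers, y is the line along which they close (so a half turn about z gives the same grasp; the last joint's range is limited). The gripper opens to 93 mm and grips with 3 to 60 N. Pads are 15 mm wide; open, the fingers measure 128 mm over their backs; the gripper's body (75 mm by 188 mm) begins 65 mm behind the grasp point.
Start: joints at [-1.367, 0.13, 1.488, -0, 1.523, -0.085], TCP at [0.171, -0.575, 0.244] pointing down, gripper open.
Joint ranges: [-2.96, 2.96], [-0.89, 2.26], [0.02, 2.5], [-1.34, 4.48], [0, 2.73], [-2.66, 2.66]. Speed limits (rad/s): [2.39, 2.39, 2.79, 3.14, 3.14, 3.14].

### API

Orientations are given as a rotation vector (axis times angle).
In Python, from plant import robot gives the robot as it stands.
- The arm moves only by the tool arm_command, never from a script. Its argument "increments" is text: rows parted by semicolons, each of 5 numbers parted by spaces: the closure, from 0 (fully open) to 1 (shut), then the shift along the tool's x, y, z in mm, then the turn about the tool's z in rad. A call has 1 to 5 rows; each row is the pose to reach, as a shift and turn from the pose commanded when the call began, along the tool's axes at that moment; what a row does not reach only later rows make up. A row lasts 1/10 s, in which the tool goes at most 50 mm and 8.59 degrees, less where a joint would pass 70% of its speed; a pose out of reach is approached as far as the arm can. A call with a gripper value outside its range is refused whole. The fingers move at their own pace and stop on an object; "grip_force" is the grip in N (left out, the last holds). Time passes only in rows, so rows that repeat a pose let the fingers close. It gives the time, the measured TCP pose, the force, the opening and the grip force at its end, in the units of the state.
- robot.read_state(): the state, without advancing time (a new reading comes with each control period).
- robot.read_camera(name): name is "side" or "top" or "wrist"; returns the picture (400x640x3 uint8, blue, green, red); there is no depth.
- robot.camera_model(name): a dict with "fx", "fy", "cx", "cy" (pixels), "eye" and "rotation" of the camera in the world. Camera axes: x right, y down, z forward; pixel columns grow to the right and rows downward; lengths in m; the calibration is good to about 2 mm. A picture is of the moment at which its call begins: read the wrist's pose just before it. camera_model takes no time and is no camera call; for the wrist camera it gives the pose at the moment of the call.
- robot.close_job(): hands the job in; it is judged then, once.
The state is a dict: "t": time; "q": joint angles; "dq": joint speeds; "joint_torque": joint torques, N m; "tool_pos": TCP position; "orientation": TCP orientation; "force": force on the tool from outside, world axes, zero at the start; "wrist_torque": the same for the moment, N m; "opening": finger opening in m; "gripper_force": force on a finger pad.
Only numpy, scipy, OpenCV 4.12 (cv2) and the standard library are available. Lean on these libraries where they do the work, as an engineer would, in place of code of your own. Each camera call takes 0.05 s, during which the arm holds its last target. There are 200 camera calls.

## Working session

There is one attempt and no reset: what is moved stays moved. The work goes in short steps, Python scripts to look and compute and a tool call to move; the robot and the scene stay as the last step left them, time stands still between calls to the robot, and variables do not carry over. Pictures are saved under pics/ and viewed, at most 14 in all, crops included, and the job is handed in when it is done.

Besides the shell and the picture viewer there is one more tool, called after "Call:" as a command line: name --argument value ..., lists and objects as JSON in quotes. arm_command: Moves the arm, as the interface text tells. Its arguments: {"type":"object","properties":{"increments":{"type":"string"},"grip_force":{"type":"number"}},"required":["increments"]}

```bash
ls; mkdir -p pics
python3 - <<'E'
from plant import robot
import cv2,numpy as np
s=robot.read_state();print(s)
for n in("top","side","wrist"):
    print(n,robot.camera_model(n)); cv2.imwrite(f"pics/{n}0.png",robot.read_camera(n))
E
```

```text
pics
{'t': 0.0, 'q': array([-1.36740909e+00,  1.31162739e-01,  1.48927740e+00, -1.07215108e-05,
        1.52300232e+00, -8.54186986e-02]), 'dq': array([ 1.44238650e-03,  9.08412113e-04, -9.22186447e-05, -1.55114759e-03,
       -3.84208300e-04,  3.83680477e-04]), 'joint_torque': array([ 1.02317947e-03, -5.59841323e+01, -4.91760564e+01,  7.69307208e-02,
        3.58342601e-02, -2.42399619e-04]), 'tool_pos': array([ 0.17078489, -0.5746307 ,  0.2425875 ]), 'orientation': array([-3.10706807e+00, -4.51815506e-01,  1.87971099e-04]), 'force': array([-0.05968975, -0.30665735,  0.11888789]), 'wrist_torque': array([ 0.05463789,  0.03908548, -0.00925629]), 'gripper_force': 0.0, 'opening': 0.09270562972049484}
top {'fx': 394.50882413640755, 'fy': 394.50882413640755, 'cx': 313.97958957231265, 'cy': 201.99422919913266, 'eye': array([ 0.42004552, -0.00794751,  1.29228834]), 'rotation': array([-2.14700836,  2.1268125 , -0.16670388])}
side {'fx': 486.3522486674975, 'fy': 486.3522486674975, 'cx': 312.98435186869534, 'cy': 194.53486824753753, 'eye': array([0.50484074, 1.14044611, 0.9644238 ]), 'rotation': array([-0.08696762,  2.78878899, -1.39552835])}
wrist {'fx': 328.61667363670074, 'fy': 328.61667363670074, 'cx': 319.5941433750051, 'cy': 195.36994654298468, 'eye': array([ 0.24403071, -0.55256299,  0.38455135]), 'rotation': array([ 2.3310577 , -1.74077829, -0.2452967 ])}
```

View pics/top0.png

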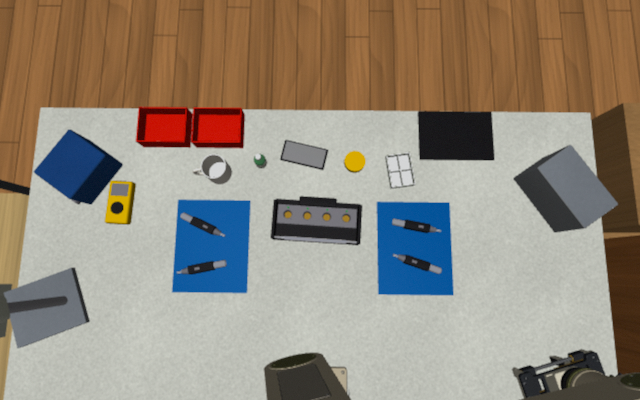

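View pics/side0.png

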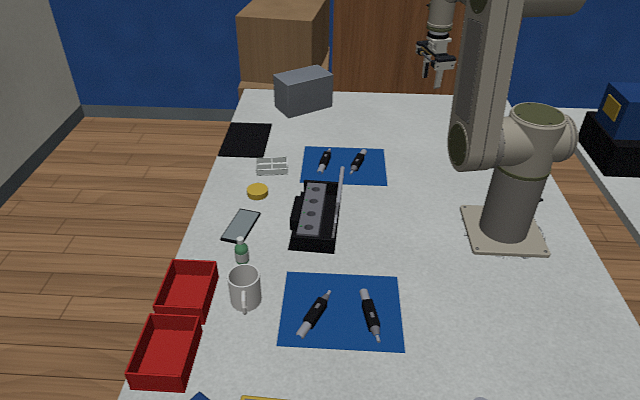

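```bash
cat > h.py <<'E'
from plant import robot
import cv2,numpy as np
from scipy.spatial.transform import Rotation as R
def snap(n,name=None):
    m=robot.camera_model(n); im=robot.read_camera(n)
    if name: cv2.imwrite(f"pics/{name}.png",im)
    return im,m
def ray(m,p):
    p=np.atleast_2d(p).astype(float)
    d=np.c_[(p[:,0]-m['cx'])/m['fx'],(p[:,1]-m['cy'])/m['fy'],np.ones(len(p))]
    return R.from_rotvec(m['rotation']).apply(d)
def onz(m,p,z):
    d=ray(m,p); return m['eye']+d*((z-m['eye'][2])/d[:,2])[:,None]
def proj(m,P):
    c=R.from_rotvec(m['rotation']).inv().apply(np.atleast_2d(P)-m['eye'])
    return np.c_[c[:,0]/c[:,2]*m['fx']+m['cx'],c[:,1]/c[:,2]*m['fy']+m['cy']]
def tri(obs): # [(m,pix)...]
    A=np.zeros((3,3));b=np.zeros(3)
    for m,p in obs:
        d=ray(m,p)[0];d/=np.linalg.norm(d);Q=np.eye(3)-np.outer(d,d);A+=Q;b+=Q@m['eye']
    return np.linalg.solve(A,b)
def drivers(im,amin=60):
    hsv=cv2.cvtColor(im,cv2.COLOR_BGR2HSV)
    blue=cv2.inRange(hsv,(100,150,60),(125,255,255))
    out=[];mats=[]
    for c in cv2.findContours(blue,cv2.RETR_EXTERNAL,cv2.CHAIN_APPROX_NONE)[0]:
        if cv2.contourArea(c)<2000: continue
        h=np.zeros_like(blue);cv2.fillConvexPoly(h,cv2.convexHull(c),255)
        nb=cv2.bitwise_and(cv2.erode(h,np.ones((3,3))),cv2.bitwise_not(blue))
        for k in cv2.findContours(nb,cv2.RETR_EXTERNAL,cv2.CHAIN_APPROX_NONE)[0]:
            if cv2.contourArea(k)<amin: continue
            f=np.zeros_like(blue);cv2.drawContours(f,[k],-1,255,-1)
            out.append((k,f))
    return out
def black(im,f):
    dark=(im.max(2)<70)&(f>0); return dark
def info(im,f):
    ys,xs=np.nonzero(f);P=np.c_[xs,ys].astype(float)
    c=P.mean(0);u=np.linalg.svd(P-c,full_matrices=False)[2][0]
    t=(P-c)@u;L=np.ptp(t)
    lo=(t<t.min()+.22*L).sum();hi=(t>t.max()-.22*L).sum()
    if hi>lo:u=-u;t=-t   # u to nose, thin end
    ys,xs=np.nonzero(black(im,f));b=np.array([xs.mean(),ys.mean()]) if len(xs) else c
    return dict(c=c,u=u,L=L,foot=c+u*t.min(),nose=c+u*t.max(),black=b,ends=(lo,hi),area=len(P))
def state():
    s=robot.read_state();M=R.from_rotvec(s['orientation']).as_matrix()
    return s,s['tool_pos'],M
E
cat > a.py <<'E'
from h import *
for n in("top","side"):
    im=cv2.imread(f"pics/{n}0.png");m=robot.camera_model(n)
    print(n)
    for k,f in drivers(im):
        i=info(im,f);print(i['ends'],i['area'],'foot',i['foot'].round(),'nose',i['nose'].round(),'black',i['black'].round(1),onz(m,[i['foot'],i['nose'],i['black']],.014).round(3)[:,:2].tolist())
m=robot.camera_model("top");im=cv2.imread("pics/top0.png")
hsv=cv2.cvtColor(im,cv2.COLOR_BGR2HSV);y=cv2.inRange(hsv,(10,120,80),(30,255,255))[195:240,270:365]
n,_,st,ce=cv2.connectedComponentsWithStats(y)
for a,b in zip(st[1:],ce[1:]):
    if a[4]>15: print('brass',a[4],b+[270,195],onz(m,b+[270,195],.032).round(4))
s,p,M=state();w=robot.camera_model("wrist");print(M.round(3));print('cam in tool',M.T@(w['eye']-p),(M.T@R.from_rotvec(w['rotation']).as_matrix()).round(3))
cr=np.hstack([im[195:298,170:255],im[195:298,270:365],im[195:298,372:458]]);cv2.imwrite("pics/crop0.png",cv2.resize(cr,None,fx=3,fy=3,interpolation=cv2.INTER_CUBIC))
E
python3 a.py
```

```text
top
(np.int64(52), np.int64(79)) 355 foot [441. 271.] nose [393. 254.] black [417.  262.7] [[0.406, -0.411], [0.457, -0.257], [0.431, -0.334]]
(np.int64(77), np.int64(50)) 354 foot [392. 221.] nose [440. 230.] black [416.5 226. ] [[0.565, -0.256], [0.535, -0.412], [0.549, -0.336]]
(np.int64(81), np.int64(51)) 359 foot [226. 262.] nose [176. 272.] black [200.7 267.5] [[0.426, 0.277], [0.394, 0.436], [0.41, 0.358]]
(np.int64(77), np.int64(53)) 340 foot [180. 214.] nose [224. 235.] black [202.3 224.8] [[0.581, 0.435], [0.513, 0.287], [0.547, 0.36]]
side
(np.int64(69), np.int64(114)) 579 foot [299. 337.] nose [330. 290.] black [315.5 311.5] [[0.576, 0.43], [0.508, 0.281], [0.54, 0.354]]
(np.int64(105), np.int64(69)) 564 foot [362. 288.] nose [379. 342.] black [369.7 313.5] [[0.424, 0.269], [0.39, 0.434], [0.407, 0.351]]
(np.int64(84), np.int64(20)) 145 foot [346. 174.] nose [305. 184.] black [318.9 181.2] [[0.47, -0.253], [0.606, -0.182], [0.56, -0.202]]
(np.int64(37), np.int64(25)) 198 foot [365. 149.] nose [350. 174.] black [357.9 160.5] [[0.4, -0.423], [0.455, -0.253], [0.426, -0.341]
[... 315 characters left out ...]
01 foot [586.   6.] nose [533.  18.] black [563.1  10.9] [[-1.157, -2.398], [-0.715, -2.097], [-0.959, -2.264]]
(np.int64(133), np.int64(36)) 530 foot [243.   2.] nose [238.  78.] black [241.   32.4] [[1.192, -2.311], [0.987, -1.031], [1.09, -1.679]]
brass 37 [287.40540541 214.16216216] [[0.5818 0.0826 0.032 ]]
brass 37 [306.86486486 215.2972973 ] [[0.5787 0.0199 0.032 ]]
brass 37 [326.16216216 216.59459459] [[ 0.5751 -0.0422  0.032 ]]
brass 37 [345.7027027  217.86486486] [[ 0.5716 -0.1051  0.032 ]]
[[ 0.959  0.285 -0.   ]
 [ 0.285 -0.959  0.001]
 [ 0.    -0.001 -1.   ]]
cam in tool [ 0.07651917 -0.0005822  -0.14184196] [[-0.001 -0.961 -0.275]
 [ 1.    -0.001  0.   ]
 [-0.    -0.275  0.961]]
```

View pics/crop0.png

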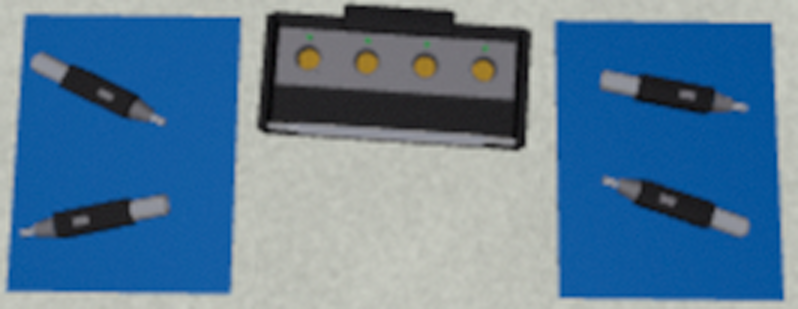

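```bash
cat >> h.py <<'E'
def plan(*targets):
    """targets: (x,y,z_tcp,theta) ; prints per-call tool shift mm, turn, rows needed"""
    s,p,M=state();p=p.copy();th=np.arctan2(M[1,0],M[0,0])
    print('at',p.round(4),'th',round(th,3),'q1,q6',s['q'][[0,5]].round(2),'t',round(s['t'],1),'F',s['force'].round(1),'op',round(s['opening'],4))
    for T in targets:
        T=np.array(T,float)
        while 1:
            d=T[:3]-p;a=(T[3]-th+np.pi)%(2*np.pi)-np.pi
            n=max(np.linalg.norm(d)/.05,abs(a)/.149);
            f=1 if n<=5 else 4.8/n
            dd=d*f;aa=a*f
            sh=[dd[0]*np.cos(th)+dd[1]*np.sin(th),dd[0]*np.sin(th)-dd[1]*np.cos(th),-dd[2]]
            print('  shift',np.round(np.array(sh)*1e3,1),'turn',round(-aa,3),'rows',int(np.ceil(n*f)))
            p=p+dd;th+=aa
            if f==1:break
        print(' --')
E
python3 -c "
from h import *
plan((.54,-.02,.30,1.517))"
```

```text
at [ 0.1708 -0.5747  0.2428] th 0.289 q1,q6 [-1.37 -0.09] t 0.1 F [-0.7  0.4 -0.2] op 0.0928
  shift [ 183.7 -153.1  -20.5] turn -0.441 rows 5
  shift [231.4 -60.1 -20.5] turn -0.441 rows 5
  shift [184.9  34.9 -16.1] turn -0.347 rows 4
 --
```

Call:
arm_command --increments "0 184 -153 -20 -0.44;0 184 -153 -20 -0.44;0 184 -153 -20 -0.44;0 184 -153 -20 -0.44;0 184 -153 -20 -0.44"

```text
t: 0.65
tool_pos: [0.3047, -0.3738, 0.2636]
orientation: [-2.935, -1.121, -0.001]
force: [0.2, 0.0, 0.1]
opening: 0.0929
gripper_force: 0.0
```

Call:
arm_command --increments "0 231 -60 -20 -0.44;0 231 -60 -20 -0.44;0 231 -60 -20 -0.44;0 231 -60 -20 -0.44;0 231 -60 -20 -0.44"

```text
t: 1.15
tool_pos: [0.437, -0.175, 0.2839]
orientation: [2.619, 1.735, 0.001]
force: [0.1, -0.2, -1.0]
opening: 0.093
gripper_force: 0.0
```

Call:
arm_command --increments "0 185 35 -16 -0.347;0 185 35 -16 -0.347;0 185 35 -16 -0.347;0 185 35 -16 -0.347;0 185 35 -16 -0.347"

```text
t: 1.65
tool_pos: [0.5422, -0.0168, 0.2994]
orientation: [-2.276, -2.164, -0.002]
force: [-0.8, -1.0, -0.9]
opening: 0.0928
gripper_force: 0.0
```

```bash
python3 -c "
from h import *
im,m=snap('wrist','w1');plan((.54,-.02,.30,1.517));import pickle;pickle.dump(m,open('w1.pkl','wb'))"
```

```text
at [ 0.5412 -0.0189  0.2991] th 1.52 q1,q6 [-0.13 -0.08] t 1.7 F [-0.6 -0.7  0.4] op 0.093
  shift [-1.2 -1.1 -0.9] turn 0.003 rows 1
 --
```

View pics/w1.png

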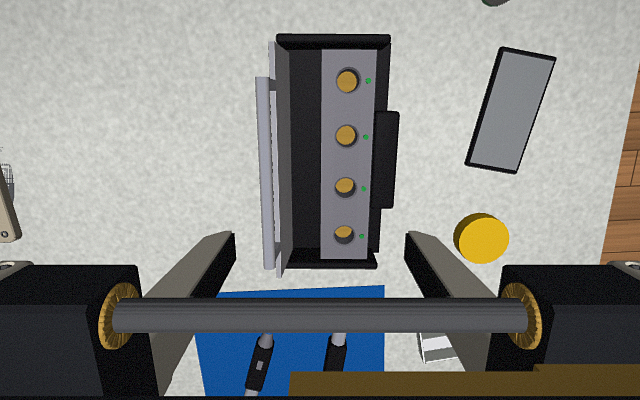

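Call:
arm_command --increments "0.3 0 -80 0 0;0.3 0 -80 0 0;0.3 0 -80 0 0;0.3 0 -80 0 0"

```text
t: 2.1
tool_pos: [0.4604, -0.0174, 0.2998]
orientation: [2.282, 2.157, 0.001]
force: [-0.3, -0.6, 0.2]
opening: 0.0673
gripper_force: 0.0
```

```bash
cat > b.py <<'E'
from h import *
import pickle
m1=pickle.load(open('w1.pkl','rb'));im1=cv2.imread('pics/w1.png')
im2,m2=snap('wrist','w2');pickle.dump(m2,open('w2.pkl','wb'))
def holes(im,m):
    hsv=cv2.cvtColor(im,cv2.COLOR_BGR2HSV)
    res=[]
    br=cv2.inRange(hsv,(10,90,60),(30,255,255));br[300:]=0
    n,_,st,ce=cv2.connectedComponentsWithStats(br)
    for a,c in zip(st[1:],ce[1:]):
        if 150<a[4]<800:
            x,y=c.astype(int);w=im[y-22:y+23,x-22:x+23].copy()
            g=cv2.cvtColor(w,cv2.COLOR_BGR2HSV)
            ring=(g[...,2]>75)&(g[...,1]<60)   # grey block face
            k=cv2.findContours((~ring).astype(np.uint8),cv2.RETR_LIST,cv2.CHAIN_APPROX_NONE)[0]
            k=[q for q in k if cv2.pointPolygonTest(q,(22.,22.),False)>=0 and cv2.contourArea(q)<1200]
            if k:
                q=max(k,key=cv2.contourArea);e=cv2.fitEllipse(q);res.append((np.array(e[0])+[x-22,y-22],e[1]))
    return sorted(res,key=lambda r:r[0][1])
h1,h2=holes(im1,m1),holes(im2,m2)
for h,m in((h1,m1),(h2,m2)):
    for r in h: print(r[0].round(1),np.round(r[1],1),onz(m,r[0],.054).round(4))
for a,b in zip(h1,h2): print('tri',tri([(m1,a[0]),(m2,b[0])]).round(4))
for im,c in((im1,250),(im2,300)):
    for y in(120,170,220): print(y,im[y,c:c+70].mean(1).round().astype(int).tolist())
E
python3 b.py
```

```text
[347.8  80. ] [21.5 22.8] [[0.5785 0.0816 0.054 ]]
[346.3 136. ] [20.4 20.7] [[0.5751 0.02   0.054 ]]
[345.  187.4] [19.  19.8] [[ 0.5717 -0.0417  0.054 ]]
[420.5  74.5] [20.9 23.9] [[0.5783 0.0815 0.054 ]]
[416. 131.] [19.8 21.6] [[0.5748 0.0199 0.054 ]]
[412.1 182.5] [18.5 20.3] [[ 0.5714 -0.0416  0.054 ]]
tri [0.5786 0.0816 0.053 ]
tri [0.5752 0.0199 0.0526]
tri [ 0.5718 -0.042   0.0525]
120 [198, 203, 203, 205, 204, 205, 221, 119, 144, 161, 161, 162, 162, 162, 160, 161, 161, 153, 136, 108, 89, 183, 175, 172, 169, 176, 179, 82, 74, 81, 79, 82, 83, 80, 84, 79, 79, 77, 83, 80, 53, 34, 36, 33, 41, 37, 41, 39, 37, 35, 37, 31, 39, 39, 39, 44, 29, 36, 36, 35, 31, 37, 35, 36, 31, 37, 39, 33, 40, 37]
170 [197, 196, 200, 205, 208, 204, 201, 202, 208, 127, 135, 160, 165, 164, 161, 165, 163, 163, 160, 155, 134, 113, 63, 172, 176, 172, 175, 186, 80, 74, 81, 80, 83, 81, 81, 77, 83, 80, 80, 78, 86, 48, 33, 39, 28, 31, 28, 30, 37, 34, 32, 31, 35, 33, 30, 34, 29, 35, 29, 38, 40, 38, 33, 39, 26, 37, 38, 27, 32, 32]
220 [198, 205, 212, 210, 211, 211, 212, 208, 203, 201, 209, 144, 127, 155, 164, 163
[... 554 characters left out ...]
39, 27, 38, 33, 35]
170 [203, 199, 197, 202, 209, 205, 201, 194, 190, 193, 195, 193, 193, 194, 196, 199, 200, 202, 202, 201, 205, 208, 202, 208, 202, 205, 204, 201, 199, 191, 195, 198, 198, 199, 198, 197, 201, 194, 195, 198, 202, 202, 209, 162, 44, 20, 21, 32, 106, 133, 148, 159, 157, 161, 159, 163, 158, 159, 160, 150, 67, 31, 26, 28, 38, 27, 26, 30, 30, 33]
220 [201, 198, 203, 202, 202, 201, 194, 197, 198, 196, 191, 194, 185, 187, 194, 197, 204, 201, 210, 207, 208, 199, 200, 200, 200, 202, 196, 200, 199, 196, 200, 205, 211, 208, 210, 206, 203, 195, 194, 194, 200, 208, 221, 56, 17, 28, 36, 113, 136, 153, 162, 161, 161, 162, 158, 158, 162, 152, 152, 42, 26, 30, 19, 30, 18, 33, 21, 20, 35, 24]
```

View pics/w2.png

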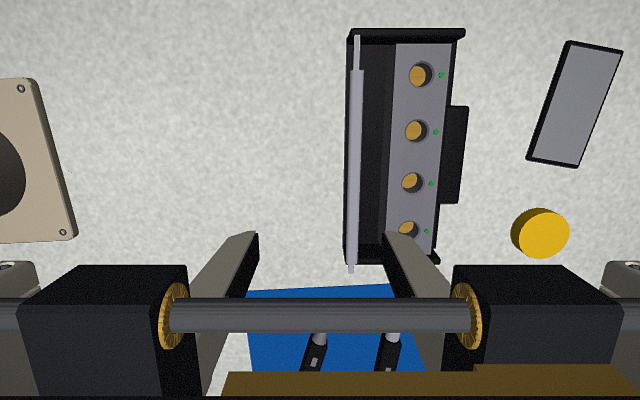

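Run:
```python
from h import *
import pickle
m1=pickle.load(open('w1.pkl','rb'));m2=pickle.load(open('w2.pkl','rb'))
# bar mid-line at world y=-0.007: interpolate columns
for z in(.135,.143,.15):print(z,onz(m1,[(265.3,170)],z).round(4),onz(m2,[(354.2,170)],z).round(4))
plan((.5034,-.007,.22,1.516),(.5034,-.007,.148,1.516))
```

```text
0.135 [[4.914e-01 4.000e-04 1.350e-01]] [[ 0.494  -0.0051  0.135 ]]
0.143 [[0.4928 0.0019 0.143 ]] [[ 0.4933 -0.0034  0.143 ]]
0.15 [[0.4941 0.0033 0.15  ]] [[ 0.4926 -0.002   0.15  ]]
at [ 0.4609 -0.0174  0.2999] th 1.515 q1,q6 [-0.15 -0.09] t 2.1 F [0.2 0.8 0. ] op 0.0656
  shift [12.7 41.8 79.9] turn -0.001 rows 2
 --
  shift [-0.  0. 72.] turn -0.0 rows 2
 --
```

Call:
arm_command --increments "0.3 13 32 80 0;0.3 13 32 80 0;0.3 13 32 152 0;0.3 13 32 152 0;0.3 13 32 152 0"

```text
t: 2.65
tool_pos: [0.4909, -0.0054, 0.1431]
orientation: [-2.278, -2.155, 0.008]
force: [-0.6, 0.1, 0.1]
opening: 0.0653
gripper_force: 0.0
```

Call:
arm_command --increments "0.95 0 0 0 0;0.95 0 0 0 0;0.95 0 0 0 0;0.95 0 0 0 0;0.95 0 0 0 0" --grip_force 12

```text
t: 3.15
tool_pos: [0.494, -0.0054, 0.1486]
orientation: [2.281, 2.159, 0.002]
force: [0.7, 0.7, 0.8]
opening: 0.0303
gripper_force: 0.0
```

Call:
arm_command --increments "0.95 0 0 0 0;0.95 0 0 0 0;0.95 0 0 0 0;0.95 0 0 0 0;0.95 0 0 0 0"

```text
t: 3.65
tool_pos: [0.4934, -0.0053, 0.1477]
orientation: [-2.282, -2.159, 0.0]
force: [-1.8, -0.2, 2.5]
opening: 0.0118
gripper_force: 12.0
```

Call:
arm_command --increments "0.95 0 -15 2 0;0.95 0 -27 5 0;0.95 0 -39 10 0;0.95 0 -50 16 0;0.95 0 -61 22 0"

```text
t: 4.15
tool_pos: [0.4334, -0.0019, 0.1263]
orientation: [2.28, 2.158, 0.004]
force: [4.8, 1.4, -1.7]
opening: 0.0116
gripper_force: 12.0
```

Call:
arm_command --increments "0.95 0 -10 7 0;0.95 0 -19 16 0;0.95 0 -29 27 0;0.95 0 -36 36 0;0.95 0 -42 46 0"

```text
t: 4.65
tool_pos: [0.3923, 0.0004, 0.0802]
orientation: [2.279, 2.157, 0.006]
force: [22.9, 0.9, 16.7]
opening: 0.0116
gripper_force: 12.0
```

Call:
arm_command --increments "0.7 0 1 -2 0;0.7 0 1 -2 0;0.7 0 1 -2 0;0.7 0 1 -2 0"

```text
t: 5.05
tool_pos: [0.3915, 0.0003, 0.0815]
orientation: [-2.281, -2.159, 0.001]
force: [0.1, 0.2, -0.5]
opening: 0.0277
gripper_force: 0.0
```

Call:
arm_command --increments "0.7 0 0 -50 0;0.7 0 0 -100 0;0.7 0 0 -150 0;0.5 0 0 -200 0;0.5 0 0 -200 0"

```text
t: 5.55
tool_pos: [0.3946, -0.0001, 0.2895]
orientation: [2.275, 2.153, 0.012]
force: [0.8, -0.1, -0.5]
opening: 0.0395
gripper_force: 0.0
```

```bash
cat > c.py <<'E'
from h import *
im,m=snap("top","top1")
for k,f in drivers(im):
    i=info(im,f);P=onz(m,[i['foot'],i['nose'],i['black']],.014)[:,:2];d=P[1]-P[0]
    print(i['ends'],i['area'],P.round(3).tolist(),'alpha',round(np.arctan2(d[1],d[0]),3))
plan((.40,-.36,.30,1.25))
E
python3 c.py
```

```text
(np.int64(52), np.int64(80)) 356 [[0.406, -0.411], [0.457, -0.257], [0.431, -0.334]] alpha 1.249
(np.int64(78), np.int64(50)) 354 [[0.565, -0.256], [0.535, -0.412], [0.549, -0.336]] alpha -1.757
(np.int64(80), np.int64(50)) 357 [[0.426, 0.278], [0.394, 0.436], [0.41, 0.358]] alpha 1.774
(np.int64(77), np.int64(53)) 340 [[0.581, 0.435], [0.513, 0.287], [0.547, 0.36]] alpha -2.006
at [0.3936 0.     0.2857] th 1.516 q1,q6 [-0.13 -0.08] t 5.6 F [-0.2 -0.4 -0.2] op 0.0434
  shift [-239.2   17.5   -9.5] turn 0.177 rows 5
  shift [-116.6   29.7   -4.8] turn 0.089 rows 3
 --
```

View pics/top1.png

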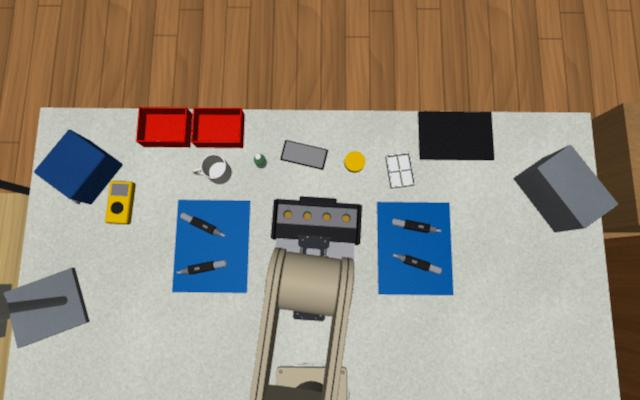

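```bash
cat > d.py <<'E'
from h import *
import pickle,sys
def look(tag):
    im,m=snap("wrist",tag);r=[]
    for k,f in drivers(im,400):
        ys=k[:,0,1]
        if ys.max()>262 or ys.min()<2: continue
        i=info(im,f);r.append(i)
        P=onz(m,[i['foot'],i['nose'],i['black']],.014);d=P[1]-P[0]
        print(tag,'ends',i['ends'],'area',i['area'],'foot',P[0].round(4)[:2],'nose',P[1].round(4)[:2],'blk',P[2].round(4)[:2],'len',np.linalg.norm(d).round(4),'alpha',round(np.arctan2(d[1],d[0]),3))
    pickle.dump((m,r),open(tag+'.pkl','wb'));return m,r
def pair(a,b):
    (m1,r1),(m2,r2)=[pickle.load(open(t+'.pkl','rb')) for t in(a,b)]
    for i in r1:
        p=onz(m1,i['black'],.014)[0]
        for j in r2:
            if np.linalg.norm(onz(m2,j['black'],.014)[0]-p)<.03:
                T={k:tri([(m1,i[k]),(m2,j[k])]) for k in('foot','nose','black')}
                print({k:v.round(4).tolist() for k,v in T.items()})
E
python3 -c "
from h import *
plan((.43,-.334,.28,1.25),(.53,-.334,.28,1.25))"
```

```text
at [0.3936 0.     0.2857] th 1.516 q1,q6 [-0.13 -0.08] t 5.6 F [-0.2 -0.4 -0.2] op 0.0434
  shift [-236.8   39.1    4.1] turn 0.19 rows 5
  shift [-90.1  33.3   1.6] turn 0.076 rows 2
 --
  shift [31.5 94.9 -0. ] turn -0.0 rows 3
 --
```

Call:
arm_command --increments "0.4 -237 39 4 0.19;0.4 -237 39 4 0.19;0.4 -237 39 4 0.19;0.4 -237 39 4 0.19;0.4 -237 39 4 0.19"

```text
t: 6.1
tool_pos: [0.4166, -0.2407, 0.2755]
orientation: [-2.475, -1.931, 0.001]
force: [0.3, -0.1, -0.9]
opening: 0.0555
gripper_force: 0.0
```

Call:
arm_command --increments "0.4 -90 33 2 0.076;0.4 -90 33 2 0.076;0.4 -90 33 2 0.076;0.4 -90 33 2 0.076"

```text
t: 6.5
tool_pos: [0.4267, -0.334, 0.273]
orientation: [-2.546, -1.833, 0.001]
force: [-1.0, 0.1, -0.1]
opening: 0.056
gripper_force: 0.0
```

```bash
python3 -c "
from d import *
look('wA1')"
```

```text
wA1 ends (np.int64(316), np.int64(472)) area 2435 foot [ 0.4042 -0.4107] nose [ 0.4557 -0.2567] blk [ 0.4304 -0.3325] len 0.1624 alpha 1.248
wA1 ends (np.int64(563), np.int64(364)) area 2937 foot [ 0.5639 -0.2552] nose [ 0.5338 -0.4141] blk [ 0.5487 -0.3348] len 0.1618 alpha -1.758
```

Call:
arm_command --increments "0.4 32 95 0 0;0.4 32 95 0 0;0.4 32 95 0 0;0.4 32 95 0 0"

```text
t: 6.95
tool_pos: [0.5285, -0.3314, 0.2743]
orientation: [-2.543, -1.841, 0.001]
force: [-0.1, 0.4, 0.3]
opening: 0.0556
gripper_force: 0.0
```

```bash
python3 -c "
from d import *
look('wA2');pair('wA1','wA2')"
```

```text
wA2 ends (np.int64(521), np.int64(308)) area 2458 foot [ 0.5634 -0.2555] nose [ 0.5332 -0.4151] blk [ 0.5483 -0.335 ] len 0.1625 alpha -1.758
{'foot': [0.5633, -0.2553, 0.016], 'nose': [0.5333, -0.4135, 0.0169], 'black': [0.5484, -0.3347, 0.0153]}
```

View pics/wA1.png

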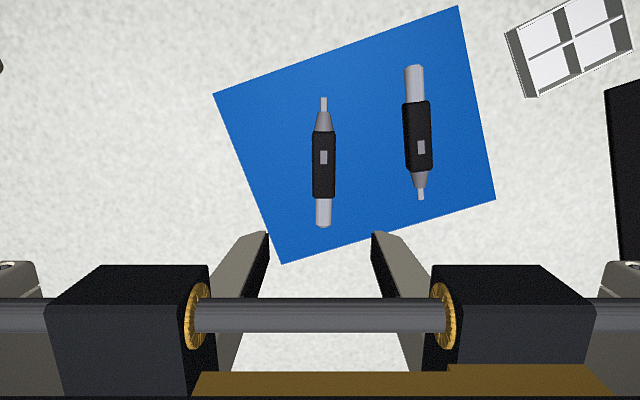

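```bash
python3 -c "
from d import *
plan((.5422,-.3682,.15,1.384),(.5422,-.3682,.028,1.384))"
```

```text
at [ 0.5279 -0.332   0.2754] th 1.252 q1,q6 [-0.64 -0.32] t 7.0 F [ 0.3  0.9 -0.3] op 0.0557
  shift [-29.9  25.  125.4] turn -0.132 rows 3
 --
  shift [  0.   0. 122.] turn -0.0 rows 3
 --
```

Call:
arm_command --increments "0.4 -30 25 125 -0.132;0.4 -30 25 125 -0.132;0.4 -30 25 125 -0.132;0.4 -30 25 125 -0.132"

```text
t: 7.4
tool_pos: [0.5386, -0.3683, 0.1459]
orientation: [-2.416, -1.996, 0.003]
force: [-1.0, 0.2, -0.2]
opening: 0.0556
gripper_force: 0.0
```

Call:
arm_command --increments "0.4 0 0 50 0;0.4 0 0 100 0;0.4 0 0 115 0;0.4 0 0 121 0;0.4 0 0 121 0"

```text
t: 7.9
tool_pos: [0.5431, -0.3704, 0.0322]
orientation: [2.419, 2.0, 0.001]
force: [0.2, -0.1, 0.6]
opening: 0.0556
gripper_force: 0.0
```

Call:
arm_command --increments "0.9 0 0 0 0;0.9 0 0 0 0;0.9 0 0 0 0;0.9 0 0 0 0;0.9 0 0 0 0" --grip_force 4

```text
t: 8.4
tool_pos: [0.5426, -0.3701, 0.0306]
orientation: [2.42, 2.001, 0.0]
force: [-0.4, -0.0, 5.9]
opening: 0.0281
gripper_force: 4.0
```

Call:
arm_command --increments "0.9 0 0 0 0;0.9 0 0 0 0;0.9 0 0 -15 0;0.9 0 0 -30 0;0.9 0 0 -30 0"

```text
t: 8.9
tool_pos: [0.5439, -0.3711, 0.0634]
orientation: [2.417, 1.999, 0.002]
force: [0.1, -0.6, 0.7]
opening: 0.028
gripper_force: 4.0
```

```bash
python3 -c "
from d import *
s,p,M=state();im,m=snap('side');cv2.imwrite('pics/s1.png',cv2.resize(im[60:200,240:440],None,fx=4,fy=4));print(s['opening'],s['gripper_force'],p)"
```

```text
0.02802162953371465 4.000122472643852 [ 0.54393836 -0.3711126   0.06337495]
```

View pics/s1.png

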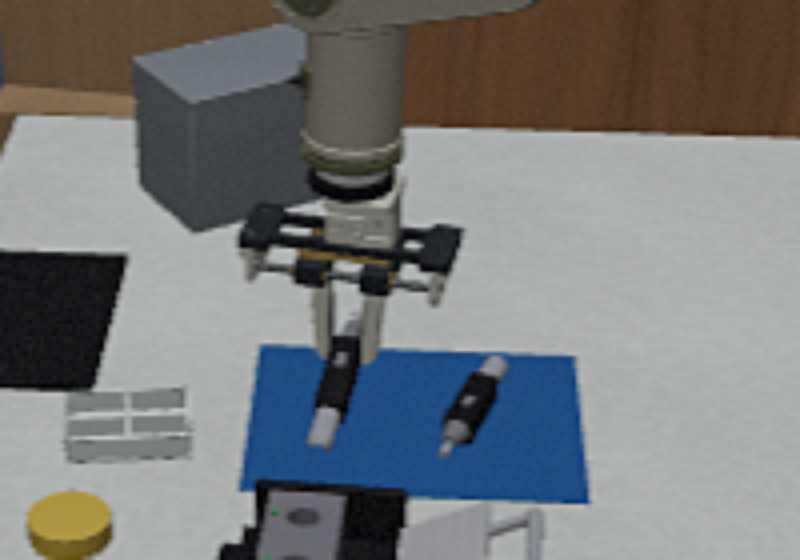

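Call:
arm_command --increments "0.9 0 0 -30 0;0.9 0 0 -60 0;0.9 0 0 -90 0;0.9 0 0 -120 0;0.9 0 0 -137 0"

```text
t: 9.45
tool_pos: [0.543, -0.3703, 0.1995]
orientation: [2.419, 2.0, 0.001]
force: [0.3, -0.8, -1.0]
opening: 0.028
gripper_force: 4.0
```

```bash
python3 -c "
from d import *
s,p,M=state();im,m=snap('wrist');cv2.imwrite('pics/v1.png',im);print(s['opening'],s['gripper_force'],p)
g=p+M[:,2]*.006
for l in(0,30,76,114):print(l,proj(m,g+M[:,2]*l/1000).round(1))
"
```

```text
0.028028275378345967 3.9999253302812576 [ 0.54295669 -0.37031984  0.1994938 ]
0 [[319.8 262.3]]
30 [[319.8 238.1]]
76 [[319.8 212.6]]
114 [[319.9 197.7]]
```

View pics/v1.png

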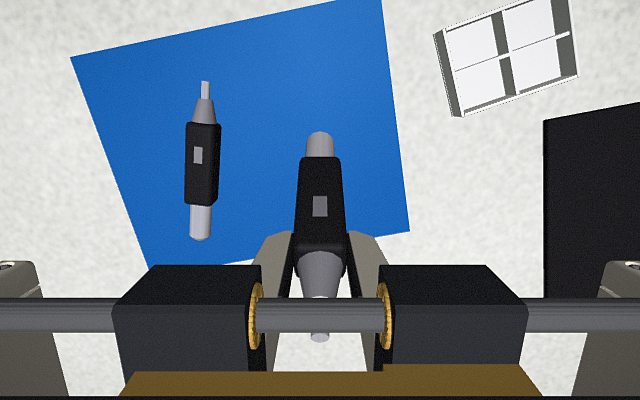

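Call:
arm_command --increments "0.9 0 0 50 0;0.9 0 0 60 0;0.9 0 0 10 0;0.9 0 0 55 0;0.9 0 0 55 0" --grip_force 3

```text
t: 10.0
tool_pos: [0.5396, -0.3677, 0.1362]
orientation: [-2.414, -1.996, 0.003]
force: [-1.4, 0.8, -4.7]
opening: 0.0278
gripper_force: 3.0
```

Call:
arm_command --increments "0.9 0 0 -50 0;0.9 0 0 0 0;0.9 0 0 -50 0;0.9 0 0 -50 0;0.9 0 0 -50 0"

```text
t: 10.5
tool_pos: [0.5429, -0.3703, 0.1933]
orientation: [2.419, 2.0, 0.001]
force: [0.9, -0.4, -0.3]
opening: 0.0205
gripper_force: 2.9
```

```bash
cat >> d.py <<'E'
def tilt(tag,c=320,side=1,lever=114):
    """side=+1: foot toward tool +x.  find far edge of foot above the fingers"""
    s,p,M=state();im,m=snap('wrist',tag)
    g=p+M[:,2]*.006
    hsv=cv2.cvtColor(im,cv2.COLOR_BGR2HSV)
    col=hsv[:,c-3:c+4].astype(int).mean(1)
    print('op',round(s['opening'],4),'p',p.round(4),'hsv col',[(r,*col[r].round().astype(int).tolist()) for r in range(90,262,6)])
    for b in range(-10,60,5):
        b_=np.deg2rad(b);P=g+lever/1e3*(np.cos(b_)*M[:,2]+side*np.sin(b_)*M[:,0]);print(b,proj(m,P).round(0)[0].tolist(),end=' ')
E
python3 -c "
from d import *
tilt('v2')"
```

```text
op 0.0205 p [ 0.5429 -0.3703  0.1933] hsv col [(90, 106, 200, 199), (96, 106, 204, 197), (102, 106, 202, 198), (108, 106, 203, 198), (114, 106, 202, 197), (120, 106, 205, 196), (126, 106, 206, 196), (132, 106, 208, 194), (138, 106, 206, 196), (144, 106, 206, 196), (150, 106, 207, 194), (156, 106, 210, 193), (162, 106, 206, 193), (168, 106, 210, 194), (174, 106, 211, 192), (180, 106, 210, 193), (186, 106, 212, 192), (192, 80, 99, 19), (198, 113, 57, 21), (204, 110, 136, 30), (210, 93, 49, 85), (216, 142, 92, 19), (222, 96, 43, 27), (228, 133, 18, 91), (234, 131, 15, 91), (240, 126, 15, 91), (246, 129, 14, 95), (252, 111, 30, 58), (258, 123, 16, 78)]
-10 [320.0, 221.0] -5 [320.0, 209.0] 0 [320.0, 198.0] 5 [320.0, 186.0] 10 [320.0, 175.0] 15 [320.0, 163.0] 20 [320.0, 152.0] 25 [320.0, 141.0] 30 [320.0, 129.0] 35 [320.0, 118.0] 40 [320.0, 107.0] 45 [320.0, 96.0] 50 [320.0, 84.0] 55 [320.0, 73.0]
```

View pics/v2.png

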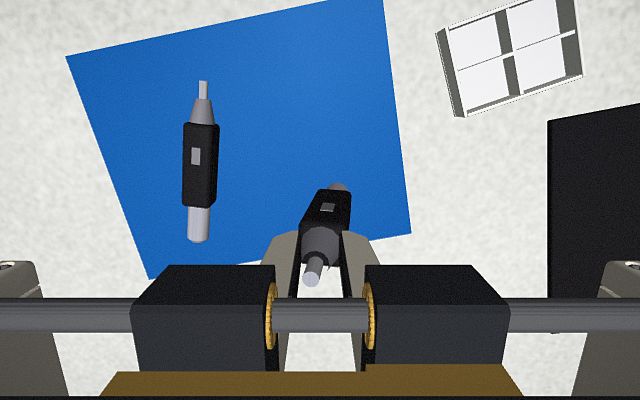

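Call:
arm_command --increments "0.9 0 0 15 0;0.9 0 0 30 0;0.9 0 0 40 0;0.9 0 0 45 0;0.9 0 0 48 0"

```text
t: 11.05
tool_pos: [0.5447, -0.3713, 0.147]
orientation: [2.416, 1.997, 0.003]
force: [0.7, 1.5, 27.8]
opening: 0.0225
gripper_force: 17.7
```

Call:
arm_command --increments "0.9 0 0 3 0;0.9 0 0 6 0;0.9 0 0 9 0;0.9 0 0 12 0;0.9 0 0 15 0"

```text
t: 11.55
tool_pos: [0.5505, -0.3773, 0.1459]
orientation: [2.399, 1.983, 0.008]
force: [-3.0, -1.0, 76.0]
opening: 0.0236
gripper_force: 54.3
```

```bash
python3 -c "
from d import *
tilt('v3')"
```

```text
op 0.0236 p [ 0.5505 -0.3773  0.1459] hsv col [(90, 106, 201, 196), (96, 106, 204, 195), (102, 106, 206, 195), (108, 106, 202, 195), (114, 106, 203, 195), (120, 106, 207, 194), (126, 106, 208, 193), (132, 106, 204, 194), (138, 106, 212, 192), (144, 106, 209, 192), (150, 106, 207, 193), (156, 106, 208, 192), (162, 106, 212, 191), (168, 106, 211, 190), (174, 80, 151, 165), (180, 107, 66, 131), (186, 97, 79, 18), (192, 84, 69, 18), (198, 118, 106, 17), (204, 121, 12, 79), (210, 130, 16, 154), (216, 116, 97, 19), (222, 91, 57, 19), (228, 121, 46, 33), (234, 130, 16, 100), (240, 125, 15, 99), (246, 123, 16, 99), (252, 129, 15, 98), (258, 128, 17, 99)]
-10 [320.0, 221.0] -5 [320.0, 209.0] 0 [320.0, 198.0] 5 [320.0, 186.0] 10 [320.0, 175.0] 15 [320.0, 163.0] 20 [320.0, 152.0] 25 [320.0, 141.0] 30 [320.0, 129.0] 35 [320.0, 118.0] 40 [320.0, 107.0] 45 [320.0, 96.0] 50 [320.0, 84.0] 55 [320.0, 73.0]
```

View pics/v3.png

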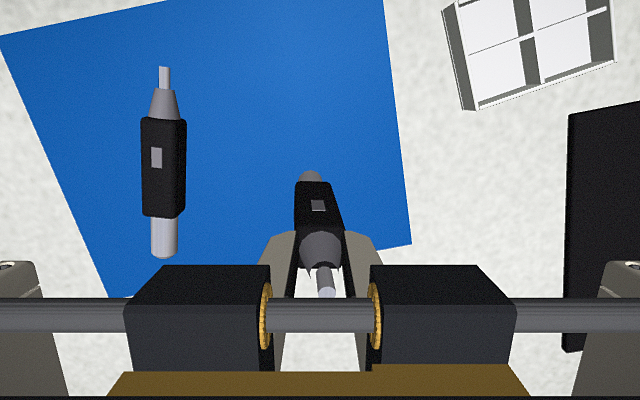

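Call:
arm_command --increments "0.9 0 0 -15 0;0.9 0 0 -18 0;0.9 0 0 -18 0;0.9 0 0 -18 0" --grip_force 12

```text
t: 12.0
tool_pos: [0.5427, -0.37, 0.1467]
orientation: [2.42, 2.001, 0.001]
force: [1.1, 0.3, 11.8]
opening: 0.0243
gripper_force: 14.1
```

Call:
arm_command --increments "0.9 0 0 -10 0;0.9 0 0 -20 0;0.9 0 0 -35 0;0.9 0 0 -50 0;0.9 0 0 -50 0"

```text
t: 12.5
tool_pos: [0.5435, -0.3708, 0.2004]
orientation: [2.417, 1.999, 0.002]
force: [-0.5, -0.8, -1.3]
opening: 0.0246
gripper_force: 11.9
```

```bash
python3 -c "
from d import *
s,p,M=state();print(s['opening'],s['gripper_force'],p,s['force']);im,m=snap('wrist','v4');im2,_=snap('side');cv2.imwrite('pics/v4.png',np.hstack([cv2.resize(im[120:340,220:420],None,fx=2,fy=2),cv2.resize(im2[60:180,280:380],(367,440))]))"
```

```text
0.024567060544906105 11.870244507748566 [ 0.54352293 -0.37081493  0.20040411] [-0.52294331 -0.76104017 -1.29488452]
```

View pics/v4.png

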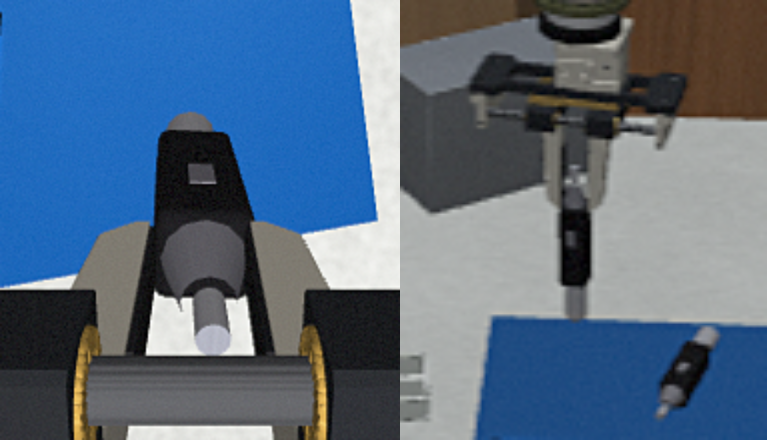

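```bash
cat >> d.py <<'E'
from scipy.optimize import least_squares
def fit(m,p,M,chuck,foot):
    g=p+M[:,2]*.006
    def pts(v):
        gx,bx,by,s=v; ax=np.array([np.tan(bx),np.tan(by),1.]);ax/=np.linalg.norm(ax) # toward foot, tool frame
        at=lambda xb,off=0:g+M@(np.array([gx+off,0,0])+ax*(s-xb))
        return at(.080),at(-.076,.011),at(-.080)
    def res(v):
        a,b,_=pts(v);return np.r_[proj(m,a)[0]-chuck,proj(m,b)[0]-foot]
    r=least_squares(res,[0,.1,0,.045],x_scale=[.01,.1,.1,.01]);f=pts(r.x)[2]
    print('gx',r.x[0].round(4),'tilt x,y deg',np.rad2deg(r.x[1:3]).round(1),'grip at',r.x[3].round(4),'foot',f.round(4),'foot-tcp world',(f-p).round(4),'tool',(M.T@(f-p)).round(4),'res',r.cost.round(2));return r.x,f
E
python3 -c "
from d import *
s,p,M=state();m=robot.camera_model('wrist')
x,f=fit(m,p,M,(326,289),(315,177))
plan((.5716,-.0417,p[2]+.06,1.516))
"
```

```text
gx 0.0161 tilt x,y deg [-3.6 -2.1] grip at 0.0241 foot [ 0.5408 -0.3601  0.0877] foot-tcp world [-0.0018  0.01   -0.1099] tool [ 0.0095 -0.0038  0.1099] res 0.0
at [ 0.5426 -0.3701  0.1975] th 1.382 q1,q6 [-0.68 -0.49] t 12.6 F [ 0.  -0.2 -1.7] op 0.0245
  shift [234.9 -23.8 -43. ] turn -0.096 rows 5
  shift [ 93.5  -0.4 -17. ] turn -0.038 rows 2
 --
```

```bash
sed -i 's/def fit(m,p,M,chuck,foot):/def fit(m,p,M,chuck,foot,s=.061):/; s/gx,bx,by,s=v;/gx,bx,by,gy=v;/; s/\[gx+off,0,0\]/[gx+off,gy,0]/; s/\[0,.1,0,.045\],x_scale=\[.01,.1,.1,.01\]/[0,.1,0,0],x_scale=[.01,.1,.1,.01]/; s/grip at/gy/' d.py
python3 -c "
from d import *
s,p,M=state();m=robot.camera_model('wrist')
for k in (.055,.061,.065): x,f=fit(m,p,M,(326,289),(315,177),k)
"
```

```text
gx 0.0009 tilt x,y deg [ 0.8 -2.5] gy 0.0016 foot [ 0.539  -0.3666  0.0567] foot-tcp world [-0.0035  0.0035 -0.1409] tool [ 0.0029 -0.0043  0.1409] res 0.0
gx -0.0027 tilt x,y deg [ 1.7 -2.6] gy 0.0019 foot [ 0.5387 -0.3679  0.0507] foot-tcp world [-0.0039  0.0022 -0.1468] tool [ 0.0016 -0.0044  0.1468] res 0.0
gx -0.0051 tilt x,y deg [ 2.3 -2.6] gy 0.0022 foot [ 0.5385 -0.3687  0.0468] foot-tcp world [-0.0041  0.0014 -0.1507] tool [ 0.0007 -0.0045  0.1507] res 0.0
```

```bash
python3 -c "
from d import *
plan((.5426,-.3701,.23,1.382),(.5759,-.0439,.23,1.516))
"
```

```text
at [ 0.5426 -0.3701  0.1975] th 1.382 q1,q6 [-0.68 -0.49] t 12.6 F [ 0.  -0.2 -1.7] op 0.0245
  shift [ -0.    0.  -32.5] turn -0.0 rows 1
 --
  shift [239.1 -20.9  -0. ] turn -0.098 rows 5
  shift [87.9  1.  -0. ] turn -0.036 rows 2
 --
```

Call:
arm_command --increments "0.9 10 0 -15 0;0.9 30 0 -33 0;0.9 60 -5 -33 -0.02;0.9 95 -8 -33 -0.04;0.9 130 -11 -33 -0.05"

```text
t: 13.1
tool_pos: [0.5564, -0.2375, 0.2316]
orientation: [2.368, 2.062, 0.002]
force: [-0.4, -0.0, -2.9]
opening: 0.0242
gripper_force: 12.1
```

Call:
arm_command --increments "0.9 35 -1 0 -0.02;0.9 70 -2 0 -0.03;0.9 105 -2 0 -0.05;0.9 140 -3 0 -0.06;0.9 165 -3 0 -0.06"

```text
t: 13.6
tool_pos: [0.5759, -0.0723, 0.2315]
orientation: [2.304, 2.134, 0.003]
force: [-0.3, -0.3, -1.7]
opening: 0.0246
gripper_force: 12.0
```

Call:
arm_command --increments "0.9 20 0 0 -0.024;0.9 32 0 0 -0.024;0.9 32 0 0 -0.024;0.9 32 0 0 -0.024"

```text
t: 14.0
tool_pos: [0.5783, -0.0443, 0.2303]
orientation: [2.281, 2.159, 0.0]
force: [-0.3, -0.1, -0.9]
opening: 0.0244
gripper_force: 12.1
```

```bash
python3 -c "
from d import *
plan((.5759,-.0439,.23,1.516))
s,p,M=state();im,m=snap('wrist');cv2.imwrite('pics/v5.png',cv2.resize(im[80:320,190:450],None,fx=2.4,fy=2.4))"
```

```text
at [ 0.5783 -0.0443  0.2303] th 1.516 q1,q6 [-0.16 -0.11] t 14.0 F [-0.3 -0.1 -0.9] op 0.0244
  shift [ 0.2 -2.4  0.3] turn 0.0 rows 1
 --
```

View pics/v5.png

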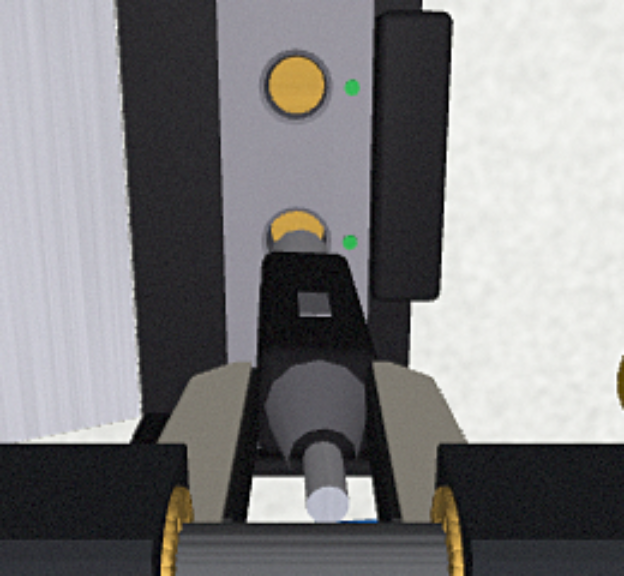

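```bash
python3 -c "
from d import *
s,p,M=state();m=robot.camera_model('wrist')
print(proj(m,[(.5785,.0816,.054),(.575,.02,.054),(.5716,-.0417,.054)]).round(1), [(190+x/2.4,80+y/2.4) for x,y in((296,83),(297,240),(327,504),(298,228))])
fit(m,p,M,(190+327/2.4,80+504/2.4),(190+298/2.4,80+229/2.4),.061)
"
```

```text
[[312.   43.6]
 [312.4 115.1]
 [312.9 179.1]] [(313.33333333333337, 114.58333333333334), (313.75, 180.0), (326.25, 290.0), (314.1666666666667, 175.0)]
gx -0.0029 tilt x,y deg [ 2.5 -2.9] gy 0.002 foot [ 0.5733 -0.0415  0.0834] foot-tcp world [-0.0049  0.0033 -0.1467] tool [ 0.0031 -0.0051  0.1467] res 0.0
```

Call:
arm_command --increments "0.9 0 -2 10 0;0.9 0 -2 20 0;0.9 0 -2 28 0;0.9 0 -2 33 0;0.9 0 -2 37 0"

```text
t: 14.55
tool_pos: [0.5759, -0.0443, 0.1915]
orientation: [-2.281, -2.158, 0.001]
force: [-0.4, 0.6, -0.5]
opening: 0.0247
gripper_force: 12.1
```

Call:
arm_command --increments "0.9 0 0 3 0;0.9 0 0 6 0;0.9 0 0 9 0;0.9 0 0 9 0"

```text
t: 14.95
tool_pos: [0.5761, -0.0441, 0.1833]
orientation: [-2.281, -2.159, 0.0]
force: [0.0, -0.3, -1.6]
opening: 0.0244
gripper_force: 12.0
```

Call:
arm_command --increments "0.9 0 0 3 0;0.9 0 0 6 0;0.9 0 0 9 0;0.9 0 0 11 0;0.9 0 0 11 0"

```text
t: 15.45
tool_pos: [0.5764, -0.0442, 0.1728]
orientation: [2.281, 2.159, 0.001]
force: [0.2, -0.9, 1.8]
opening: 0.0245
gripper_force: 12.6
```

Call:
arm_command --increments "0.9 0 0 2 0;0.9 0 0 4 0;0.9 0 0 4 0"

```text
t: 15.75
tool_pos: [0.5762, -0.0442, 0.1684]
orientation: [-2.282, -2.159, 0.0]
force: [0.7, 0.9, 2.4]
opening: 0.0244
gripper_force: 12.9
```

Call:
arm_command --increments "0.9 0 0 2 0;0.9 0 0 2 0;0.9 0 0 2 0"

```text
t: 16.05
tool_pos: [0.5765, -0.0442, 0.1669]
orientation: [2.281, 2.159, 0.001]
force: [0.5, 0.8, 4.9]
opening: 0.0246
gripper_force: 13.1
```

Call:
arm_command --increments "0.9 0 0 2 0;0.9 0 0 2 0;0.9 0 0 2 0"

```text
t: 16.35
tool_pos: [0.5774, -0.0444, 0.1666]
orientation: [2.28, 2.158, 0.003]
force: [-1.1, -0.0, 12.5]
opening: 0.0246
gripper_force: 13.9
```

Call:
arm_command --increments "0.9 0 0 2 0;0.9 0 0 2 0;0.9 0 0 0 0"

```text
t: 16.65
tool_pos: [0.5775, -0.0444, 0.1666]
orientation: [2.28, 2.158, 0.003]
force: [1.8, -0.2, 3.4]
opening: 0.0248
gripper_force: 14.3
```

Call:
arm_command --increments "0.5 0 0 -2 0;0.5 0 0 -2 0;0.5 0 0 -2 0;0.5 0 0 -2 0;0.5 0 0 -2 0"

```text
t: 17.15
tool_pos: [0.5758, -0.0441, 0.1659]
orientation: [-2.281, -2.159, 0.001]
force: [0.8, 0.1, 0.6]
opening: 0.0465
gripper_force: 0.0
```

Call:
arm_command --increments "0.5 0 0 -40 0;0.5 0 0 -80 0;0.5 0 0 -120 0;0.4 0 0 -120 0;0.4 0 0 -120 0"

```text
t: 17.65
tool_pos: [0.5768, -0.0443, 0.2877]
orientation: [2.28, 2.158, 0.002]
force: [1.1, 0.2, -0.6]
opening: 0.0547
gripper_force: 0.0
```

```bash
python3 c.py; python3 -c "
from d import *
snap('wrist','v6')
plan((.552,.345,.28,1.136),(.43,.345,.28,1.6))"
```

```text
(np.int64(53), np.int64(80)) 357 [[0.406, -0.411], [0.457, -0.257], [0.431, -0.334]] alpha 1.248
(np.int64(80), np.int64(49)) 355 [[0.426, 0.278], [0.393, 0.436], [0.41, 0.357]] alpha 1.776
(np.int64(77), np.int64(53)) 340 [[0.581, 0.435], [0.513, 0.287], [0.547, 0.36]] alpha -2.006
at [ 0.576  -0.0442  0.2859] th 1.516 q1,q6 [-0.17 -0.11] t 17.7 F [-0.1  0.2 -0.4] op 0.0554
  shift [-215.6 -105.1   -9.4] turn 0.176 rows 5
  shift [-117.1  -33.3   -4.8] turn 0.09 rows 3
 --
at [ 0.5755 -0.0441  0.2849] th 1.516 q1,q6 [-0.17 -0.11] t 17.8 F [-0.3 -0.5  0.2] op 0.0558
  shift [238.4 -27.6   3. ] turn 0.234 rows 5
  shift [140.7 -51.3   1.9] turn 0.146 rows 3
 --
  shift [ -51.4 -110.6   -0. ] turn -0.464 rows 4
 --
```

View pics/v6.png

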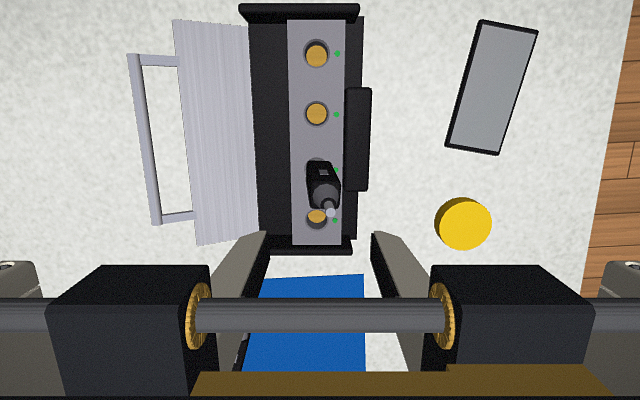

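Call:
arm_command --increments "0.4 238 -28 3 0.234;0.4 238 -28 3 0.234;0.4 238 -28 3 0.234;0.4 238 -28 3 0.234;0.4 238 -28 3 0.234"

```text
t: 18.25
tool_pos: [0.5598, 0.1971, 0.2811]
orientation: [-2.516, -1.878, 0.005]
force: [0.4, -0.6, 0.7]
opening: 0.0564
gripper_force: 0.0
```

Call:
arm_command --increments "0.4 141 -51 2 0.146;0.4 141 -51 2 0.146;0.4 141 -51 2 0.146;0.4 141 -51 2 0.146;0.4 141 -51 2 0.146"

```text
t: 18.75
tool_pos: [0.5513, 0.3456, 0.2787]
orientation: [-2.646, -1.693, 0.007]
force: [-0.1, 0.1, -0.5]
opening: 0.0556
gripper_force: 0.0
```

```bash
python3 -c "
from d import *
look('wD1')"
```

```text
wD1 ends (np.int64(522), np.int64(328)) area 2434 foot [0.5774 0.4314] nose [0.5093 0.2849] blk [0.5433 0.3584] len 0.1616 alpha -2.006
```

Call:
arm_command --increments "0.4 -51 -111 0 0;0.4 -51 -111 0 0;0.4 -51 -111 0 0;0.4 -51 -111 0 0;0.4 -51 -111 0 0"

```text
t: 19.3
tool_pos: [0.431, 0.3441, 0.2817]
orientation: [2.649, 1.688, 0.001]
force: [0.4, 0.2, 0.0]
opening: 0.0558
gripper_force: 0.0
```

```bash
python3 -c "
from d import *
look('wD2');pair('wD1','wD2')"
```

```text
wD2 ends (np.int64(300), np.int64(457)) area 2430 foot [0.4245 0.2742] nose [0.391 0.434] blk [0.4074 0.3558] len 0.1633 alpha 1.778
wD2 ends (np.int64(555), np.int64(352)) area 2889 foot [0.5785 0.4322] nose [0.5103 0.285 ] blk [0.5444 0.3587] len 0.1623 alpha -2.005
{'foot': [0.5774, 0.4316, 0.018], 'nose': [0.5099, 0.286, 0.0175], 'black': [0.5437, 0.3591, 0.0178]}
```

```bash
python3 -c "
from d import *
plan((.5281,.3249,.15,1.136),(.5281,.3249,.032,1.136))"
```

```text
at [0.4315 0.3441 0.2817] th 1.134 q1,q6 [0.58 1.02] t 19.4 F [ 0.9  0.3 -0.2] op 0.0558
  shift [ 23.4  95.7 131.7] turn -0.002 rows 4
 --
  shift [  0.   0. 118.] turn -0.0 rows 3
 --
```

Call:
arm_command --increments "0.4 23 96 132 0;0.4 23 96 132 0;0.4 23 96 132 0;0.4 23 96 132 0;0.4 23 96 132 0"

```text
t: 19.85
tool_pos: [0.5274, 0.3234, 0.1462]
orientation: [-2.651, -1.686, 0.009]
force: [-0.2, -0.3, 0.9]
opening: 0.056
gripper_force: 0.0
```

Call:
arm_command --increments "0.4 0 0 50 0;0.4 0 0 90 0;0.4 0 0 110 0;0.4 0 0 118 0;0.4 0 0 118 0"

```text
t: 20.35
tool_pos: [0.5275, 0.3261, 0.0326]
orientation: [-2.648, -1.69, -0.001]
force: [0.5, 0.2, -0.3]
opening: 0.0555
gripper_force: 0.0
```

Call:
arm_command --increments "0.8 0 0 0 0;0.8 0 0 0 0;0.8 0 0 0 0;0.8 0 0 0 0;0.8 0 0 0 0" --grip_force 4

```text
t: 20.85
tool_pos: [0.5279, 0.3259, 0.0327]
orientation: [2.648, 1.689, 0.002]
force: [-1.0, -0.1, 5.6]
opening: 0.028
gripper_force: 4.0
```

Call:
arm_command --increments "0.8 0 0 0 0;0.8 0 0 -10 0;0.8 0 0 -20 0;0.8 0 0 -30 0;0.8 0 0 -40 0"

```text
t: 21.35
tool_pos: [0.5273, 0.3257, 0.0727]
orientation: [2.648, 1.69, 0.0]
force: [0.1, 0.1, -1.9]
opening: 0.0283
gripper_force: 4.0
```

Call:
arm_command --increments "0.8 0 0 -15 0;0.8 0 0 -30 0;0.8 0 0 -50 0;0.8 0 0 -70 0;0.8 0 0 -80 0" --grip_force 3.5

```text
t: 21.85
tool_pos: [0.5284, 0.3262, 0.155]
orientation: [2.648, 1.69, 0.006]
force: [-0.4, -0.8, -1.3]
opening: 0.0282
gripper_force: 3.5
```

Call:
arm_command --increments "0.8 0 0 -20 0;0.8 0 0 -40 0;0.8 0 0 -50 0;0.8 0 0 -50 0;0.8 0 0 -50 0" --grip_force 8

```text
t: 22.35
tool_pos: [0.527, 0.3255, 0.201]
orientation: [-2.648, -1.69, 0.001]
force: [0.2, -0.2, -2.7]
opening: 0.0279
gripper_force: 8.0
```

```bash
cat >> d.py <<'E'
def foottilt(tag,lever=117):
    s,p,M=state();im,m=snap('wrist',tag);g=p+M[:,2]*.006
    hsv=cv2.cvtColor(im,cv2.COLOR_BGR2HSV);nb=cv2.bitwise_not(cv2.inRange(hsv,(100,150,60),(125,255,255)))
    # rows: per-column run of non-blue connected to the pads
    f=np.zeros((402,642),np.uint8);w=nb.copy();w[:,:295]=0;w[:,346:]=0;w[262:]=0
    cv2.floodFill(w,f,(320,240),128);ys,xs=np.nonzero(w==128)
    top=ys.min();print('p',p.round(4),'op',round(s['opening'],4),'gf',round(s['gripper_force'],1),'top row',top,'cols',xs[ys<=top+4].mean(),'n',len(ys))
    br=[]
    for b in range(-20,60):
        r=np.deg2rad(b);P=g+lever/1e3*(np.cos(r)*M[:,2]+np.sin(r)*M[:,0])+.011*M[:,0]*np.cos(r)-.004*M[:,2];br.append((abs(proj(m,P)[0][1]-top),b))
    print('tilt',min(br))
E
python3 -c "
from d import *
foottilt('v7')"
```

```text
p [0.527  0.3255 0.201 ] op 0.0279 gf 8.0 top row 149 cols 319.7457627118644 n 4764
tilt (np.float64(0.2253214034644202), 15)
```

```bash
python3 -c "
from d import *
plan((.535,.23,.34,1.25),(.5665,-.1334,.34,1.516),(.5665,-.1334,.19,1.516))"
```

```text
at [0.5267 0.3253 0.2003] th 1.136 q1,q6 [0.47 0.91] t 22.4 F [-1.1 -0.2 -1.4] op 0.028
  shift [ -82.9   47.7 -139.7] turn -0.114 rows 4
 --
  shift [-220.4   95.1   -0. ] turn -0.175 rows 5
  shift [-121.4   28.7   -0. ] turn -0.091 rows 3
 --
  shift [  0.   0. 150.] turn -0.0 rows 4
 --
```

Call:
arm_command --increments "0.8 -5 3 -30 0;0.8 -20 15 -70 -0.03;0.8 -45 30 -110 -0.06;0.8 -70 40 -140 -0.09;0.8 -83 48 -140 -0.114" --grip_force 10

```text
t: 22.9
tool_pos: [0.5373, 0.2289, 0.3467]
orientation: [2.546, 1.837, 0.01]
force: [0.0, 0.9, -1.4]
opening: 0.0281
gripper_force: 10.0
```

Call:
arm_command --increments "0.8 -35 16 0 -0.03;0.8 -80 35 0 -0.06;0.8 -125 55 0 -0.1;0.8 -170 75 0 -0.14;0.8 -220 95 0 -0.175"

```text
t: 23.4
tool_pos: [0.5558, -0.0065, 0.34]
orientation: [-2.374, -2.055, 0.002]
force: [0.5, -0.2, -1.9]
opening: 0.0278
gripper_force: 10.0
```

Call:
arm_command --increments "0.8 -45 10 0 -0.03;0.8 -85 19 0 -0.06;0.8 -110 25 0 -0.091;0.8 -121 29 0 -0.091;0.8 -121 29 0 -0.091"

```text
t: 23.9
tool_pos: [0.5672, -0.1297, 0.3402]
orientation: [-2.283, -2.155, 0.002]
force: [0.0, 0.6, -1.6]
opening: 0.0279
gripper_force: 10.0
```

Call:
arm_command --increments "0.8 0 0 40 0;0.8 0 0 80 0;0.8 0 0 120 0;0.8 0 0 145 0;0.8 0 0 145 0"

```text
t: 24.4
tool_pos: [0.5645, -0.1259, 0.1912]
orientation: [-2.274, -2.155, 0.006]
force: [0.1, 0.1, -2.7]
opening: 0.0282
gripper_force: 10.0
```

```bash
cat >> d.py <<'E'
def footgrey(tag,sock,lever=117):
    """foot tip row on the block: profile along the column through tool plane"""
    s,p,M=state();im,m=snap('wrist',tag)
    print('p',p.round(4),'op',round(s['opening'],4),'gf',round(s['gripper_force'],1),'F',s['force'].round(1),'socket px',proj(m,sock).round(1)[0])
    hsv=cv2.cvtColor(im,cv2.COLOR_BGR2HSV).astype(int)
    for r in range(120,250,4):print(r,hsv[r:r+2,313:328].mean((0,1)).round().astype(int).tolist(),end=' ')
    g=p+M[:,2]*.006
    for b in range(0,30,5):
        q=np.deg2rad(b);P=g+lever/1e3*(np.cos(q)*M[:,2]+np.sin(q)*M[:,0])+.011*M[:,0]*np.cos(q)-.004*M[:,2];print(b,proj(m,P)[0].round())
E
python3 -c "
from d import *
footgrey('v8',(.5682,-.1034,.054))
plan((.5665,-.1334,.19,1.516))"
```

```text
p [ 0.5645 -0.1259  0.1912] op 0.0282 gf 10.0 F [ 0.1  0.1 -2.7] socket px [324.  167.4]
120 [110, 42, 65] 124 [123, 16, 128] 128 [128, 15, 158] 132 [126, 14, 159] 136 [128, 15, 159] 140 [130, 16, 158] 144 [125, 15, 158] 148 [126, 15, 158] 152 [127, 8, 140] 156 [131, 9, 141] 160 [126, 10, 141] 164 [127, 9, 141] 168 [128, 10, 126] 172 [89, 68, 22] 176 [115, 60, 24] 180 [107, 56, 25] 184 [108, 63, 24] 188 [112, 57, 24] 192 [103, 56, 26] 196 [108, 63, 23] 200 [119, 34, 46] 204 [125, 18, 96] 208 [127, 17, 98] 212 [130, 18, 98] 216 [130, 16, 106] 220 [111, 56, 24] 224 [116, 69, 24] 228 [111, 59, 25] 232 [106, 62, 25] 236 [112, 62, 24] 240 [102, 44, 29] 244 [122, 25, 44] 248 [125, 19, 84] 0 [320. 185.]
5 [320. 173.]
10 [320. 161.]
15 [320. 149.]
20 [320. 137.]
25 [320. 126.]
at [ 0.566  -0.1266  0.1945] th 1.517 q1,q6 [-0.31 -0.25] t 24.4 F [ 0.2  0.7 -0.2] op 0.0279
  shift [-6.8  0.8  4.5] turn 0.001 rows 1
 --
```

Call:
arm_command --increments "0.8 -7 1 0 0;0.8 -7 1 10 0;0.8 -7 1 20 0;0.8 -7 1 27 0;0.8 -7 1 29 0"

```text
t: 24.95
tool_pos: [0.5677, -0.1356, 0.1667]
orientation: [-2.281, -2.159, 0.0]
force: [-0.7, -0.8, 3.3]
opening: 0.028
gripper_force: 10.0
```

Call:
arm_command --increments "0.8 5 0 0 0;0.8 10 0 0 0;0.8 15 0 0 0;0.8 15 0 0 0"

```text
t: 25.35
tool_pos: [0.5689, -0.1198, 0.1676]
orientation: [-2.281, -2.16, -0.0]
force: [-0.4, -0.1, -1.8]
opening: 0.0273
gripper_force: 10.0
```

Call:
arm_command --increments "0.8 5 0 0 0;0.8 10 0 0 0;0.8 15 0 0 0;0.8 15 0 0 0"

```text
t: 25.75
tool_pos: [0.5697, -0.105, 0.1676]
orientation: [-2.281, -2.16, -0.0]
force: [-0.0, -0.2, -0.9]
opening: 0.0281
gripper_force: 10.0
```

```bash
python3 -c "
from d import *
footgrey('v9',(.5682,-.1034,.054))
plan((.5682,-.1034,.144,1.516))"
```

```text
p [ 0.5697 -0.105   0.1676] op 0.0281 gf 10.0 F [-0.  -0.2 -0.9] socket px [317.7 198.2]
120 [113, 29, 37] 124 [120, 25, 59] 128 [120, 23, 73] 132 [123, 20, 82] 136 [122, 20, 86] 140 [125, 16, 87] 144 [127, 17, 83] 148 [125, 18, 77] 152 [123, 21, 67] 156 [112, 18, 59] 160 [123, 28, 50] 164 [113, 36, 35] 168 [127, 16, 118] 172 [126, 14, 155] 176 [127, 15, 156] 180 [126, 16, 157] 184 [129, 12, 110] 188 [128, 9, 113] 192 [86, 125, 10] 196 [107, 92, 19] 200 [106, 93, 19] 204 [99, 72, 19] 208 [95, 74, 21] 212 [125, 19, 77] 216 [131, 19, 75] 220 [120, 17, 76] 224 [88, 98, 14] 228 [100, 85, 20] 232 [103, 87, 20] 236 [93, 98, 20] 240 [114, 38, 29] 244 [124, 30, 44] 248 [127, 17, 98] 0 [320. 185.]
5 [320. 173.]
10 [320. 161.]
15 [320. 149.]
20 [320. 138.]
25 [320. 126.]
at [ 0.5697 -0.1053  0.1676] th 1.516 q1,q6 [-0.27 -0.22] t 25.8 F [ 1.6 -0.1 -2.6] op 0.0276
  shift [ 1.8 -1.6 23.6] turn 0.0 rows 1
 --
```

Call:
arm_command --increments "0.8 2 -1 0 0;0.8 2 -1 4 0;0.8 2 -1 8 0;0.8 2 -1 12 0;0.8 2 -1 12 0" --grip_force 25

```text
t: 26.3
tool_pos: [0.569, -0.1039, 0.1553]
orientation: [2.282, 2.159, 0.001]
force: [2.3, -1.3, 0.1]
opening: 0.0281
gripper_force: 25.0
```

Call:
arm_command --increments "0.8 0 0 3 0;0.8 0 0 6 0;0.8 0 0 9 0;0.8 0 0 9 0"

```text
t: 26.7
tool_pos: [0.5727, -0.1046, 0.1527]
orientation: [2.275, 2.154, 0.009]
force: [-1.3, -0.1, 29.9]
opening: 0.0277
gripper_force: 25.3
```

Call:
arm_command --increments "0.8 0 0 1 0;0.8 0 0 2 0;0.8 0 0 2 0"

```text
t: 27.0
tool_pos: [0.5735, -0.1048, 0.1524]
orientation: [2.274, 2.152, 0.011]
force: [-4.3, 1.5, 37.5]
opening: 0.0279
gripper_force: 25.6
```

Call:
arm_command --increments "0.8 0 0 -7 0;0.8 0 0 -9 0;0.5 0 0 -9 0;0.5 0 0 -9 0;0.5 0 0 -9 0"

```text
t: 27.5
tool_pos: [0.5679, -0.1034, 0.1522]
orientation: [-2.28, -2.158, 0.002]
force: [-0.2, -0.3, -0.1]
opening: 0.0448
gripper_force: 0.0
```

Call:
arm_command --increments "0.5 0 0 -40 0;0.5 0 0 -80 0;0.5 0 0 -100 0;1 0 0 -100 0;1 0 0 -100 0"

```text
t: 28.0
tool_pos: [0.5686, -0.1037, 0.2528]
orientation: [-2.281, -2.159, 0.001]
force: [0.9, -0.2, -0.7]
opening: 0.035
gripper_force: 0.0
```

Call:
arm_command --increments "1 -60 0 -40 0;1 -60 0 -40 0;1 -60 0 -40 0;1 -60 0 -40 0;1 -60 0 -40 0"

```text
t: 28.5
tool_pos: [0.5647, -0.1626, 0.2912]
orientation: [-2.279, -2.158, 0.002]
force: [-0.3, -0.4, -0.1]
opening: 0.0007
gripper_force: 0.0
```

```bash
cat > e.py <<'E'
from d import *
import sys
def chucks(tag):
    s,p,M=state();im,m=snap('wrist',tag)
    hsv=cv2.cvtColor(im,cv2.COLOR_BGR2HSV)
    # light low-saturation blobs: chuck end faces; print those near expected projections
    for i,S in enumerate([(.5682,-.1034),(.5716,-.0417),(.575,.02),(.5785,.0816)]):
        q=proj(m,[(*S,.18)])[0];b=proj(m,[(*S,.054)])[0]
        x,y=q.round().astype(int)
        if not(20<x<620 and 20<y<290):print(i,'out',q.round());continue
        w=im[max(0,y-30):y+31,x-30:x+31].astype(int)
        br=((w.min(2)>120)&(w.max(2)-w.min(2)<30)).astype(np.uint8)
        n,_,st,ce=cv2.connectedComponentsWithStats(br)
        print(i,'exp tip',q.round(1),'mouth',b.round(1),[(c.round(1)+[x-30,max(0,y-30)],int(a[4])) for a,c in zip(st[1:],ce[1:]) if 15<a[4]<400])
    print(p.round(4),s['opening'])
chucks(sys.argv[1])
E
python3 e.py v10; python3 c.py
```

```text
0 exp tip [320.4 125.9] mouth [320.7 118.1] [(array([319.5, 125.3]), 89)]
1 exp tip [320.5  36.4] mouth [320.7  59. ] [(array([338.7,  51.6]), 100)]
2 out [320. -67.]
3 out [ 321. -188.]
[ 0.5647 -0.1626  0.2912] 0.0006606746485752756
(np.int64(81), np.int64(50)) 358 [[0.427, 0.277], [0.394, 0.436], [0.41, 0.358]] alpha 1.776
at [ 0.565  -0.1625  0.2919] th 1.517 q1,q6 [-0.37 -0.31] t 28.6 F [ 0.6  0.4 -0.4] op 0.0004
  shift [-192.1 -143.7   -7.6] turn 0.249 rows 5
  shift [-16.1  -6.7  -0.6] turn 0.018 rows 1
 --
```

```bash
python3 -c "
from d import *
plan((.5682,-.1034,.215,1.516))"
```

```text
at [ 0.565  -0.1625  0.2919] th 1.517 q1,q6 [-0.37 -0.31] t 28.6 F [ 0.6  0.4 -0.4] op 0.0004
  shift [59.2 -0.  76.9] turn 0.001 rows 2
 --
```

Call:
arm_command --increments "1 59 0 10 0;1 59 0 40 0;1 59 0 65 0;1 59 0 75 0;1 59 0 77 0"

```text
t: 29.1
tool_pos: [0.5677, -0.104, 0.2147]
orientation: [-2.279, -2.158, 0.003]
force: [0.3, 0.0, 0.8]
opening: 0.0005
gripper_force: 0.0
```

Call:
arm_command --increments "1 0 0 3 0;1 0 0 5 0;1 0 0 7 0;1 0 0 8 0;1 0 0 8 0"

```text
t: 29.6
tool_pos: [0.5688, -0.1049, 0.2089]
orientation: [2.282, 2.159, 0.0]
force: [0.3, -0.7, 0.4]
opening: 0.0006
gripper_force: 0.0
```

Call:
arm_command --increments "1 0 0 2 0;1 0 0 4 0;1 0 0 4 0"

```text
t: 29.9
tool_pos: [0.5691, -0.1049, 0.2052]
orientation: [2.281, 2.159, 0.001]
force: [-0.3, -0.8, 4.2]
opening: 0.0004
gripper_force: 1.8
```

Call:
arm_command --increments "1 0 0 2 0;1 0 0 3 0;1 0 0 4 0;1 0 0 4 0"

```text
t: 30.3
tool_pos: [0.5713, -0.1054, 0.2049]
orientation: [2.277, 2.155, 0.006]
force: [-0.0, 0.3, 17.5]
opening: 0.0003
gripper_force: 8.8
```

```bash
python3 -c "
from d import *
plan((.5682,-.1034,.28,1.516),(.43,-.334,.28,1.25))"
```

```text
at [ 0.5713 -0.1054  0.2049] th 1.516 q1,q6 [-0.27 -0.22] t 30.3 F [-0.   0.3 17.5] op 0.0003
  shift [  1.8  -3.2 -75.1] turn -0.0 rows 2
 --
  shift [-212.3 -111.9   -0. ] turn 0.237 rows 5
  shift [-28.   -7.1  -0. ] turn 0.029 rows 1
 --
```

Call:
arm_command --increments "1 0 0 -40 0;1 0 0 -80 0;0.4 0 0 -80 0;0.4 0 0 -80 0"

```text
t: 30.7
tool_pos: [0.5694, -0.1049, 0.2818]
orientation: [2.28, 2.158, 0.002]
force: [-0.6, -0.0, -1.1]
opening: 0.0123
gripper_force: 0.0
```

Call:
arm_command --increments "0.4 -212 -112 0 0.237;0.4 -212 -112 0 0.237;0.4 -212 -112 0 0.237;0.4 -212 -112 0 0.237;0.4 -212 -112 0 0.237"

```text
t: 31.2
tool_pos: [0.4429, -0.3116, 0.2783]
orientation: [-2.519, -1.872, 0.002]
force: [0.7, -1.0, 0.0]
opening: 0.0514
gripper_force: 0.0
```

Call:
arm_command --increments "0.4 -28 -7 0 0.029;0.4 -28 -7 0 0.029;0.4 -28 -7 0 0.029;0.4 -28 -7 0 0.029;0.4 -28 -7 0 0.029"

```text
t: 31.7
tool_pos: [0.431, -0.3339, 0.2801]
orientation: [-2.545, -1.84, -0.0]
force: [-0.4, -0.2, -0.2]
opening: 0.056
gripper_force: 0.0
```

```bash
python3 -c "
from d import *
look('wA3');plan((.4418,-.2986,.15,1.25),(.4418,-.2986,.032,1.25))"
```

```text
wA3 ends (np.int64(303), np.int64(467)) area 2345 foot [ 0.4042 -0.4112] nose [ 0.4556 -0.2567] blk [ 0.4303 -0.3327] len 0.1628 alpha 1.25
at [ 0.4311 -0.334   0.2803] th 1.252 q1,q6 [-0.75 -0.43] t 31.8 F [ 0.4  0.4 -0.4] op 0.0557
  shift [ 37.   -0.9 130.3] turn 0.002 rows 3
 --
  shift [  0.   0. 118.] turn -0.0 rows 3
 --
```

Call:
arm_command --increments "0.4 37 -1 130 0;0.4 37 -1 130 0;0.4 37 -1 130 0;0.4 37 -1 130 0;0.4 37 -1 130 0"

```text
t: 32.25
tool_pos: [0.4415, -0.2992, 0.1512]
orientation: [-2.546, -1.84, 0.0]
force: [0.3, 0.8, 1.1]
opening: 0.0557
gripper_force: 0.0
```

Call:
arm_command --increments "0.4 0 0 50 0;0.4 0 0 90 0;0.4 0 0 110 0;0.4 0 0 118 0;0.4 0 0 118 0"

```text
t: 32.75
tool_pos: [0.4421, -0.3008, 0.0341]
orientation: [2.547, 1.837, 0.001]
force: [0.3, 0.7, 0.6]
opening: 0.0557
gripper_force: 0.0
```

Call:
arm_command --increments "0.8 0 0 0 0;0.8 0 0 0 0;0.8 0 0 0 0;0.8 0 0 0 0;0.8 0 0 0 0" --grip_force 4

```text
t: 33.25
tool_pos: [0.4417, -0.3001, 0.0335]
orientation: [2.547, 1.837, 0.001]
force: [-1.1, -0.6, 5.5]
opening: 0.0277
gripper_force: 4.0
```

Call:
arm_command --increments "0.8 0 0 0 0;0.8 0 0 -10 0;0.8 0 0 -20 0;0.8 0 0 -30 0;0.8 0 0 -40 0"

```text
t: 33.75
tool_pos: [0.4413, -0.2997, 0.0737]
orientation: [2.548, 1.838, 0.0]
force: [0.2, 0.1, -1.6]
opening: 0.0283
gripper_force: 4.0
```

Call:
arm_command --increments "0.8 0 0 -15 0;0.8 0 0 -30 0;0.8 0 0 -50 0;0.8 0 0 -70 0;0.8 0 0 -80 0" --grip_force 3.5

```text
t: 34.25
tool_pos: [0.4422, -0.3004, 0.1558]
orientation: [2.545, 1.836, 0.001]
force: [1.1, -0.8, -1.0]
opening: 0.0282
gripper_force: 3.5
```

Call:
arm_command --increments "0.8 0 0 -20 0;0.8 0 0 -40 0;0.8 0 0 -50 0;0.8 0 0 -50 0;0.8 0 0 -50 0" --grip_force 8

```text
t: 34.75
tool_pos: [0.441, -0.2995, 0.202]
orientation: [-2.547, -1.838, 0.0]
force: [0.7, -0.7, -1.8]
opening: 0.0275
gripper_force: 8.0
```

```bash
cat >> d.py <<'E'
def nosetilt(tag,up=43):
    s,p,M=state();im,m=snap('wrist',tag);g=p+M[:,2]*.006
    im=im.astype(int)
    print('p',p.round(4),'op',round(s['opening'],4),'gf',round(s['gripper_force'],1),'F',s['force'].round(1))
    w=im[180:298,295:346];br=((w.min(2)>120)&(w.max(2)-w.min(2)<30)).astype(np.uint8)
    n,_,st,ce=cv2.connectedComponentsWithStats(br)
    print('bright',[((c+[295,180]).round(1).tolist(),a.tolist()) for a,c in zip(st[1:],ce[1:]) if a[4]>15])
    print('col',[(r,im[r,314:327].mean((0)).round().astype(int).tolist()) for r in range(180,300,5)])
    for u in(30,up):
        for b in range(0,50,10):
            q=np.deg2rad(b);print(u,b,proj(m,g-u/1e3*(np.cos(q)*M[:,2]-np.sin(q)*M[:,0]))[0].round(),end=' ')
E
python3 -c "
from d import *
nosetilt('v11')"
```

```text
p [ 0.441  -0.2995  0.202 ] op 0.0275 gf 8.0 F [ 0.7 -0.7 -1.8]
bright [([319.6, 255.4], [15, 66, 20, 20, 327])]
col [(180, [194, 109, 33]), (185, [193, 109, 33]), (190, [192, 108, 31]), (195, [193, 108, 33]), (200, [191, 107, 30]), (205, [192, 108, 34]), (210, [199, 110, 32]), (215, [16, 14, 15]), (220, [45, 43, 42]), (225, [70, 66, 67]), (230, [69, 65, 66]), (235, [52, 49, 50]), (240, [51, 48, 49]), (245, [86, 83, 82]), (250, [199, 186, 184]), (255, [200, 186, 184]), (260, [199, 186, 184]), (265, [140, 130, 130]), (270, [207, 112, 28]), (275, [188, 104, 28]), (280, [187, 103, 28]), (285, [187, 102, 26]), (290, [186, 103, 28]), (295, [187, 102, 27])]
30 0 [320. 297.] 30 10 [320. 285.] 30 20 [320. 272.] 30 30 [320. 259.] 30 40 [320. 246.] 43 0 [320. 317.] 43 10 [320. 298.] 43 20 [320. 278.] 43 30 [320. 257.] 43 40 [320. 237.]
```

```bash
python3 -c "
from d import *
plan((.45,-.26,.34,1.3),(.586,.2208,.34,1.516),(.586,.2208,.15,1.516),(.5817,.1409,.15,1.516))"
```

```text
at [ 0.4407 -0.2993  0.2014] th 1.25 q1,q6 [-0.69 -0.37] t 34.8 F [-0.6  0.1 -1.8] op 0.0276
  shift [  40.2   -3.6 -138.6] turn -0.05 rows 3
 --
  shift [240.    1.2  -0. ] turn -0.104 rows 5
  shift [238.6  26.   -0. ] turn -0.104 rows 5
  shift [19.2  4.1 -0. ] turn -0.009 rows 1
 --
  shift [  0.   0. 190.] turn -0.0 rows 4
 --
  shift [-80.    0.1  -0. ] turn -0.0 rows 2
 --
```

Call:
arm_command --increments "0.8 5 0 -30 0;0.8 10 -1 -70 -0.02;0.8 20 -2 -110 -0.03;0.8 30 -3 -139 -0.05;0.8 40 -4 -139 -0.05" --grip_force 10

```text
t: 35.3
tool_pos: [0.4513, -0.2609, 0.3457]
orientation: [2.496, 1.898, 0.003]
force: [-0.2, -0.6, -1.1]
opening: 0.0281
gripper_force: 10.0
```

Call:
arm_command --increments "0.8 40 0 0 -0.02;0.8 90 0 0 -0.04;0.8 140 1 0 -0.06;0.8 190 1 0 -0.08;0.8 240 1 0 -0.104"

```text
t: 35.8
tool_pos: [0.5147, -0.0273, 0.3387]
orientation: [-2.397, -2.027, 0.004]
force: [1.3, 0.2, -1.4]
opening: 0.028
gripper_force: 10.0
```

Call:
arm_command --increments "0.8 50 5 0 -0.02;0.8 100 10 0 -0.04;0.8 150 15 0 -0.06;0.8 200 21 0 -0.08;0.8 239 26 0 -0.104"

```text
t: 36.3
tool_pos: [0.5799, 0.2048, 0.3381]
orientation: [-2.287, -2.151, 0.005]
force: [0.7, -0.3, -1.2]
opening: 0.0278
gripper_force: 10.0
```

Call:
arm_command --increments "0.8 19 4 0 -0.009;0.8 19 4 40 -0.009;0.8 19 4 85 -0.009;0.8 19 4 130 -0.009;0.8 19 4 160 -0.009"

```text
t: 36.8
tool_pos: [0.5824, 0.22, 0.1742]
orientation: [-2.278, -2.158, 0.012]
force: [-1.2, 0.3, -2.7]
opening: 0.028
gripper_force: 10.0
```

Call:
arm_command --increments "0.8 0 0 15 0;0.8 0 0 25 0;0.8 0 0 30 0;0.8 0 0 30 0;0.8 0 0 30 0"

```text
t: 37.3
tool_pos: [0.5869, 0.2209, 0.1535]
orientation: [2.28, 2.16, 0.004]
force: [0.8, 0.1, -1.7]
opening: 0.0282
gripper_force: 10.0
```

```bash
python3 -c "
from d import *
nosetilt('v12');plan((.5817,.1409,.15,1.516))"
```

```text
p [0.5869 0.2209 0.1535] op 0.0282 gf 10.0 F [ 0.8  0.1 -1.7]
bright [([320.9, 206.3], [0, 18, 51, 22, 703]), ([319.4, 255.1], [15, 65, 20, 21, 329]), ([320.3, 273.2], [0, 85, 51, 13, 433])]
col [(180, [195, 110, 35]), (185, [195, 109, 34]), (190, [194, 110, 35]), (195, [194, 108, 32]), (200, [231, 243, 249]), (205, [232, 235, 234]), (210, [241, 245, 244]), (215, [9, 11, 10]), (220, [45, 41, 43]), (225, [69, 65, 65]), (230, [67, 63, 64]), (235, [51, 48, 49]), (240, [51, 47, 49]), (245, [99, 95, 94]), (250, [202, 188, 186]), (255, [201, 187, 185]), (260, [203, 190, 187]), (265, [126, 117, 118]), (270, [254, 255, 255]), (275, [233, 237, 236]), (280, [19, 18, 16]), (285, [17, 15, 15]), (290, [18, 15, 17]), (295, [15, 13, 14])]
30 0 [319. 297.] 30 10 [319. 285.] 30 20 [319. 272.] 30 30 [319. 259.] 30 40 [319. 246.] 43 0 [319. 317.] 43 10 [319. 298.] 43 20 [319. 278.] 43 30 [319. 257.] 43 40 [319. 237.] at [0.5869 0.2209 0.1536] th 1.517 q1,q6 [0.28 0.33] t 37.4 F [ 0.1  0.  -2.4] op 0.0282
  shift [-80.1  -0.9   3.6] turn 0.001 rows 2
 --
```

Call:
arm_command --increments "0.8 -8 0 0 0;0.8 -16 0 0 0;0.8 -24 0 0 0;0.8 -32 0 0 0;0.8 -40 0 0 0"

```text
t: 37.85
tool_pos: [0.5836, 0.1797, 0.1517]
orientation: [-2.281, -2.16, 0.0]
force: [0.1, 0.7, -2.6]
opening: 0.0281
gripper_force: 10.0
```

Call:
arm_command --increments "0.8 -8 0 0 0;0.8 -16 0 0 0;0.8 -24 0 0 0;0.8 -32 0 0 0;0.8 -40 0 0 0"

```text
t: 38.35
tool_pos: [0.5815, 0.1402, 0.1518]
orientation: [2.28, 2.161, 0.0]
force: [0.4, 0.3, -0.1]
opening: 0.0277
gripper_force: 10.0
```

```bash
python3 -c "
from d import *
nosetilt('v13');plan((.5817,.1409,.15,1.516))"
```

```text
p [0.5815 0.1402 0.1518] op 0.0277 gf 10.0 F [ 0.4  0.3 -0.1]
bright [([320.5, 186.4], [0, 0, 51, 21, 514]), ([319.5, 284.5], [0, 84, 51, 33, 1073])]
col [(180, [214, 220, 218]), (185, [86, 82, 82]), (190, [14, 13, 13]), (195, [16, 13, 16]), (200, [12, 12, 13]), (205, [16, 16, 17]), (210, [17, 16, 16]), (215, [15, 13, 14]), (220, [26, 25, 24]), (225, [84, 79, 80]), (230, [80, 74, 76]), (235, [81, 76, 77]), (240, [81, 76, 78]), (245, [80, 75, 77]), (250, [53, 50, 50]), (255, [34, 33, 32]), (260, [91, 88, 89]), (265, [89, 86, 87]), (270, [90, 86, 88]), (275, [187, 174, 172]), (280, [184, 170, 169]), (285, [185, 173, 169]), (290, [157, 147, 147]), (295, [138, 130, 132])]
30 0 [319. 297.] 30 10 [319. 285.] 30 20 [319. 272.] 30 30 [319. 259.] 30 40 [319. 246.] 43 0 [319. 317.] 43 10 [319. 298.] 43 20 [319. 278.] 43 30 [319. 257.] 43 40 [319. 237.] at [0.5815 0.139  0.1517] th 1.516 q1,q6 [0.15 0.2 ] t 38.4 F [ 1.5 -0.3 -1.9] op 0.0282
  shift [1.9 0.1 1.7] turn 0.0 rows 1
 --
```

Call:
arm_command --increments "0.8 -4 0 0 0;0.8 -8 0 0 0;0.8 -12 0 0 0;0.8 -12 0 0 0"

```text
t: 38.8
tool_pos: [0.5809, 0.1284, 0.1517]
orientation: [2.281, 2.16, -0.0]
force: [0.2, 0.8, -1.0]
opening: 0.028
gripper_force: 10.0
```

```bash
cat >> d.py <<'E'
def prof(tag):
    s,p,M=state();im,m=snap('wrist',tag);im=im.astype(int)
    print('p',p.round(4),'F',s['force'].round(1),'T',s['wrist_torque'].round(2),'op',round(s['opening'],4))
    print([(r,int(im[r,316:324].mean())) for r in range(150,300,3)])
    g=p+M[:,2]*.006
    c=(im.min(2)>120)&(im.max(2)-im.min(2)<30);
    for r in(272,278,284,290):
        x=np.nonzero(c[r,300:340])[0]+300;print(r,(x.min(),x.max(),len(x)) if len(x) else None,end=' ')
E
python3 -c "
from d import *
prof('v14')"
```

```text
p [0.5809 0.1284 0.1517] F [ 0.2  0.8 -1. ] T [ 0.1  -0.1   0.03] op 0.028
[(150, 220), (153, 222), (156, 221), (159, 219), (162, 224), (165, 223), (168, 90), (171, 102), (174, 104), (177, 3), (180, 15), (183, 16), (186, 17), (189, 15), (192, 15), (195, 16), (198, 15), (201, 13), (204, 15), (207, 17), (210, 15), (213, 16), (216, 17), (219, 21), (222, 27), (225, 32), (228, 88), (231, 86), (234, 86), (237, 87), (240, 86), (243, 86), (246, 87), (249, 88), (252, 87), (255, 87), (258, 35), (261, 28), (264, 101), (267, 101), (270, 101), (273, 101), (276, 101), (279, 101), (282, 101), (285, 127), (288, 175), (291, 174), (294, 173), (297, 139)]
272 (np.int64(300), np.int64(339), 12) 278 (np.int64(300), np.int64(339), 20) 284 (np.int64(300), np.int64(339), 20) 290 (np.int64(300), np.int64(339), 38)
```

```bash
python3 -c "
from d import *
s,p,M=state();m=robot.camera_model('wrist')
for k in (.035,.04,.045): fit(m,p,M,(320,293),(320,167),k)
plan((.575,.02,.2,1.516))"
```

```text
gx 0.0125 tilt x,y deg [1.5 0. ] gy 0.0003 foot [0.5819 0.1441 0.0307] foot-tcp world [ 0.0011  0.0155 -0.121 ] tool [0.0156 0.0003 0.121 ] res 0.0
gx 0.0097 tilt x,y deg [2.4 0. ] gy 0.0003 foot [0.5819 0.1432 0.0257] foot-tcp world [ 0.0011  0.0146 -0.1259] tool [0.0147 0.0003 0.1259] res 0.0
gx 0.0068 tilt x,y deg [3.2 0. ] gy 0.0002 foot [0.5818 0.1423 0.0208] foot-tcp world [ 0.001   0.0137 -0.1308] tool [0.0138 0.0003 0.1308] res 0.0
at [0.5808 0.1286 0.1516] th 1.517 q1,q6 [0.13 0.19] t 38.9 F [ 0.2  0.3 -0.7] op 0.0279
  shift [-1.087e+02  1.000e-01 -4.840e+01] turn 0.001 rows 3
 --
```

```bash
python3 -c "
from d import *
plan((.5811,.1336,.20,1.516),(.5742,.0055,.20,1.516))"
```

```text
at [0.5808 0.1286 0.1516] th 1.517 q1,q6 [0.13 0.19] t 38.9 F [ 0.2  0.3 -0.7] op 0.0279
  shift [  5.    0.  -48.4] turn 0.001 rows 1
 --
  shift [-1.283e+02  1.000e-01 -0.000e+00] turn -0.0 rows 3
 --
```

Call:
arm_command --increments "0.8 5 0 0 0;0.8 5 0 -15 0;0.8 5 0 -35 0;0.8 5 0 -48 0;0.8 5 0 -48 0"

```text
t: 39.35
tool_pos: [0.5828, 0.1341, 0.2033]
orientation: [2.278, 2.159, 0.007]
force: [1.0, 0.1, -1.6]
opening: 0.0277
gripper_force: 10.0
```

Call:
arm_command --increments "0.8 -30 0 0 0;0.8 -60 0 0 0;0.8 -95 0 0 0;0.8 -128 0 0 0;0.8 -128 0 0 0"

```text
t: 39.85
tool_pos: [0.5737, 0.0023, 0.199]
orientation: [2.284, 2.156, -0.003]
force: [0.3, 0.9, -1.4]
opening: 0.0279
gripper_force: 10.0
```

```bash
python3 -c "
from d import *
prof('v15');m=robot.camera_model('wrist');print(proj(m,(.575,.02,.054)));plan((.5742,.0055,.20,1.516))"
```

```text
p [0.5737 0.0023 0.199 ] F [ 0.3  0.9 -1.4] T [-0.   -0.13 -0.01] op 0.0279
[(150, 152), (153, 152), (156, 98), (159, 147), (162, 145), (165, 145), (168, 146), (171, 124), (174, 107), (177, 108), (180, 2), (183, 19), (186, 18), (189, 14), (192, 17), (195, 16), (198, 18), (201, 18), (204, 14), (207, 15), (210, 17), (213, 14), (216, 15), (219, 20), (222, 30), (225, 67), (228, 93), (231, 92), (234, 95), (237, 93), (240, 91), (243, 93), (246, 93), (249, 92), (252, 91), (255, 89), (258, 32), (261, 50), (264, 107), (267, 107), (270, 108), (273, 107), (276, 108), (279, 106), (282, 168), (285, 189), (288, 188), (291, 189), (294, 188), (297, 150)]
272 (np.int64(300), np.int64(309), 9) 278 (np.int64(300), np.int64(309), 10) 284 (np.int64(300), np.int64(326), 25) 290 (np.int64(300), np.int64(329), 25) [[320.14489387 172.67069756]]
at [0.5738 0.0042 0.1991] th 1.514 q1,q6 [-0.08 -0.02] t 39.9 F [ 0.2 -0.  -1.5] op 0.028
  shift [ 1.3  0.3 -0.9] turn -0.002 rows 1
 --
```

```bash
python3 -c "
from d import *
s,p,M=state();m=robot.camera_model('wrist')
for k in (.04,.045): fit(m,p,M,(320,290),(320,170),k)"
```

```text
gx 0.01 tilt x,y deg [1. 0.] gy 0.0002 foot [0.5747 0.0162 0.0731] foot-tcp world [ 0.0008  0.012  -0.126 ] tool [0.012  0.0003 0.126 ] res 0.0
gx 0.0073 tilt x,y deg [1.7 0. ] gy 0.0002 foot [0.5746 0.0152 0.0681] foot-tcp world [ 0.0008  0.011  -0.1309] tool [0.0111 0.0003 0.1309] res 0.0
```

Call:
arm_command --increments "0.8 4 0 0 0;0.8 4 0 10 0;0.8 4 0 18 0;0.8 4 0 24 0;0.8 4 0 29 0" --grip_force 25

```text
t: 40.4
tool_pos: [0.574, 0.0105, 0.1694]
orientation: [-2.279, -2.161, 0.001]
force: [0.5, -0.6, -2.3]
opening: 0.0279
gripper_force: 25.0
```

Call:
arm_command --increments "0.8 0 0 3 0;0.8 0 0 6 0;0.8 0 0 9 0;0.8 0 0 12 0;0.8 0 0 12 0"

```text
t: 40.9
tool_pos: [0.5743, 0.0099, 0.1584]
orientation: [-2.281, -2.16, 0.0]
force: [-1.4, -0.0, -0.6]
opening: 0.0273
gripper_force: 25.0
```

Foot is sliding into the bore freely; keep pressing to the stop.

Call:
arm_command --increments "0.8 0 0 3 0;0.8 0 0 5 0;0.8 0 0 7 0;0.8 0 0 7 0"

```text
t: 41.3
tool_pos: [0.5751, 0.0098, 0.1529]
orientation: [2.28, 2.16, 0.002]
force: [-2.9, -0.1, 9.0]
opening: 0.0278
gripper_force: 25.1
```

Call:
arm_command --increments "0.8 0 0 2 0;0.8 0 0 4 0;0.8 0 0 4 0"

```text
t: 41.6
tool_pos: [0.5776, 0.0093, 0.1522]
orientation: [2.276, 2.156, 0.008]
force: [-2.0, -1.7, 21.3]
opening: 0.0279
gripper_force: 25.3
```

Call:
arm_command --increments "0.8 0 0 -4 0;0.5 0 0 -4 0;0.5 0 0 -4 0;0.5 0 0 -4 0;0.5 0 0 -4 0"

```text
t: 42.1
tool_pos: [0.574, 0.01, 0.1509]
orientation: [-2.28, -2.16, 0.001]
force: [0.6, 0.5, -0.4]
opening: 0.0463
gripper_force: 0.0
```

Call:
arm_command --increments "0.5 0 0 -30 0;0.5 0 0 -60 0;1 0 0 -90 0;1 9 0 -90 0;1 9 0 -90 0"

```text
t: 42.6
tool_pos: [0.5754, 0.0196, 0.2422]
orientation: [2.279, 2.161, 0.002]
force: [-0.7, 0.4, -0.1]
opening: 0.0272
gripper_force: 0.0
```

Call:
arm_command --increments "1 0 0 0 0;1 0 0 0 0;1 0 0 0 0;1 0 0 0 0;1 0 0 0 0"

```text
t: 43.1
tool_pos: [0.5747, 0.0188, 0.2413]
orientation: [-2.28, -2.16, 0.001]
force: [-0.0, -0.8, 0.4]
opening: 0.0007
gripper_force: 0.0
```

```bash
python3 -c "
from d import *
plan((.575,.02,.215,1.516))"; python3 c.py
```

```text
at [0.5747 0.0188 0.2413] th 1.517 q1,q6 [-0.06 -0.  ] t 43.1 F [-0.  -0.8  0.4] op 0.0007
  shift [ 1.2  0.2 26.3] turn 0.001 rows 1
 --
(np.int64(80), np.int64(49)) 356 [[0.426, 0.278], [0.393, 0.436], [0.41, 0.357]] alpha 1.777
at [0.5748 0.0188 0.2414] th 1.517 q1,q6 [-0.06 -0.  ] t 43.1 F [0.6 0.5 0.7] op 0.0003
  shift [-220.9  -87.8  -33.4] turn 0.152 rows 5
  shift [-175.   -40.3  -25.2] turn 0.115 rows 4
 --
```

Call:
arm_command --increments "1 1 0 15 0;1 1 0 26 0;1 1 0 30 0;1 1 0 33 0;1 1 0 35 0"

```text
t: 43.65
tool_pos: [0.5748, 0.0199, 0.2062]
orientation: [-2.28, -2.16, 0.001]
force: [-0.5, -0.5, -0.2]
opening: 0.0004
gripper_force: 0.0
```

Call:
arm_command --increments "1 0 0 2 0;1 0 0 4 0;1 0 0 5 0;1 0 0 5 0"

```text
t: 44.05
tool_pos: [0.577, 0.0198, 0.205]
orientation: [2.277, 2.157, 0.007]
force: [0.3, -1.2, 11.3]
opening: 0.0008
gripper_force: 5.7
```

Call:
arm_command --increments "1 0 0 -20 0;1 -30 3 -20 0;1 -68 5 -20 0;1 -68 5 -20 0;1 -68 5 -5 0"

```text
t: 44.55
tool_pos: [0.5779, -0.0492, 0.2089]
orientation: [2.28, 2.156, 0.005]
force: [-0.4, 0.4, 0.1]
opening: 0.0003
gripper_force: 0.0
```

Call:
arm_command --increments "1 0 0 2 0;1 0 0 4 0;1 0 0 6 0;1 0 0 8 0;1 0 0 9 0"

```text
t: 45.05
tool_pos: [0.5798, -0.0478, 0.203]
orientation: [2.273, 2.156, 0.01]
force: [-0.5, -2.4, 29.3]
opening: 0.0005
gripper_force: 14.6
```

Call:
arm_command --increments "1 0 0 -40 0;1 0 0 -80 0;0.4 0 0 -80 0;0.4 0 0 -80 0"

```text
t: 45.45
tool_pos: [0.5768, -0.0472, 0.278]
orientation: [2.278, 2.161, 0.002]
force: [-0.8, -0.7, -1.2]
opening: 0.0122
gripper_force: 0.0
```

```bash
python3 -c "
from d import *
plan((.40,.35,.28,1.777))"
```

```text
at [ 0.5768 -0.0472  0.278 ] th 1.518 q1,q6 [-0.17 -0.12] t 45.5 F [-0.8 -0.7 -1.2] op 0.0122
  shift [ 213.8 -109.    -1.1] turn -0.143 rows 5
  shift [184.4 -62.8  -0.9] turn -0.116 rows 4
 --
```

Call:
arm_command --increments "0.4 214 -109 0 -0.143;0.4 214 -109 0 -0.143;0.4 214 -109 0 -0.143;0.4 214 -109 0 -0.143;0.4 214 -109 0 -0.143"

```text
t: 45.95
tool_pos: [0.4763, 0.1737, 0.2748]
orientation: [-2.117, -2.317, 0.005]
force: [1.1, -0.4, 0.3]
opening: 0.0519
gripper_force: 0.0
```

Call:
arm_command --increments "0.4 184 -63 0 -0.116;0.4 184 -63 0 -0.116;0.4 184 -63 0 -0.116;0.4 184 -63 0 -0.116;0.4 184 -63 0 -0.116"

```text
t: 46.45
tool_pos: [0.3957, 0.3531, 0.2746]
orientation: [-1.973, -2.441, 0.005]
force: [-0.4, -1.0, -0.2]
opening: 0.0563
gripper_force: 0.0
```

```bash
python3 -c "
from d import *
look('wC1');pair('wC1','wD2');plan((.4,.35,.28,1.777))"
```

```text
wC1 ends (np.int64(321), np.int64(461)) area 2388 foot [0.4253 0.2736] nose [0.3916 0.4326] blk [0.4082 0.3553] len 0.1625 alpha 1.779
{'foot': [0.4249, 0.2754, 0.0181], 'nose': [0.3916, 0.4332, 0.0184], 'black': [0.4079, 0.3562, 0.0181]}
at [0.397  0.351  0.2747] th 1.781 q1,q6 [0.63 0.42] t 46.5 F [ 0.2 -1.  -0.2] op 0.0559
  shift [-1.5  2.7 -5.3] turn 0.004 rows 1
 --
```

```bash
python3 -c "
from d import *
plan((.4008,.3891,.15,1.779),(.4008,.3891,.032,1.779))"
```

```text
at [0.397  0.351  0.2747] th 1.781 q1,q6 [0.63 0.42] t 46.5 F [ 0.2 -1.  -0.2] op 0.0559
  shift [ 36.5  11.6 124.7] turn 0.002 rows 3
 --
  shift [  0.   0. 118.] turn -0.0 rows 3
 --
```

Call:
arm_command --increments "0.4 36 12 125 0;0.4 36 12 125 0;0.4 36 12 125 0;0.4 36 12 125 0;0.4 36 12 125 0"

```text
t: 47.0
tool_pos: [0.4039, 0.3854, 0.1518]
orientation: [-1.983, -2.436, 0.005]
force: [0.4, -0.1, 0.3]
opening: 0.0555
gripper_force: 0.0
```

Call:
arm_command --increments "0.4 0 0 50 0;0.4 0 0 90 0;0.4 0 0 110 0;0.4 0 0 118 0;0.4 0 0 118 0"

```text
t: 47.5
tool_pos: [0.4052, 0.3866, 0.0358]
orientation: [1.983, 2.436, 0.002]
force: [0.7, -0.1, 0.1]
opening: 0.056
gripper_force: 0.0
```

Call:
arm_command --increments "0.8 0 0 0 0;0.8 0 0 0 0;0.8 0 0 0 0;0.8 0 0 0 0;0.8 0 0 0 0" --grip_force 4

```text
t: 48.0
tool_pos: [0.4046, 0.3872, 0.0356]
orientation: [1.982, 2.437, 0.002]
force: [-1.6, -0.4, 5.8]
opening: 0.0287
gripper_force: 4.0
```

Call:
arm_command --increments "0.8 0 0 0 0;0.8 0 0 -10 0;0.8 0 0 -20 0;0.8 0 0 -30 0;0.8 0 0 -40 0"

```text
t: 48.5
tool_pos: [0.4044, 0.3868, 0.0758]
orientation: [1.982, 2.437, 0.001]
force: [-0.1, 0.2, -1.0]
opening: 0.0276
gripper_force: 4.0
```

Call:
arm_command --increments "0.8 0 0 -15 0;0.8 0 0 -30 0;0.8 0 0 -50 0;0.8 0 0 -70 0;0.8 0 0 -80 0" --grip_force 3.5

```text
t: 49.0
tool_pos: [0.4053, 0.3875, 0.1579]
orientation: [1.982, 2.437, 0.006]
force: [0.3, 0.6, -1.5]
opening: 0.028
gripper_force: 3.5
```

Call:
arm_command --increments "0.8 0 0 -20 0;0.8 0 0 -40 0;0.8 0 0 -50 0;0.8 0 0 -50 0;0.8 0 0 -50 0" --grip_force 10

```text
t: 49.5
tool_pos: [0.4041, 0.3865, 0.204]
orientation: [-1.982, -2.437, 0.001]
force: [0.5, 0.7, -3.0]
opening: 0.0277
gripper_force: 10.0
```

```bash
python3 -c "
from d import *
nosetilt('v16');print();plan((.41,.37,.25,1.7),(.586,.2208,.25,1.516),(.586,.2208,.153,1.516))"
```

```text
p [0.4041 0.3865 0.204 ] op 0.0277 gf 10.0 F [ 0.5  0.7 -3. ]
bright [([319.5, 233.5], [15, 44, 20, 20, 326])]
col [(180, [184, 103, 31]), (185, [184, 103, 30]), (190, [183, 102, 29]), (195, [184, 102, 30]), (200, [184, 102, 29]), (205, [182, 100, 27]), (210, [193, 106, 29]), (215, [48, 45, 46]), (220, [47, 45, 46]), (225, [181, 168, 166]), (230, [192, 178, 176]), (235, [192, 179, 176]), (240, [193, 180, 178]), (245, [39, 37, 38]), (250, [56, 53, 53]), (255, [91, 86, 87]), (260, [83, 78, 79]), (265, [81, 46, 17]), (270, [179, 100, 28]), (275, [178, 97, 23]), (280, [179, 98, 25]), (285, [179, 97, 25]), (290, [177, 97, 22]), (295, [179, 99, 25])]
30 0 [319. 297.] 30 10 [319. 285.] 30 20 [319. 272.] 30 30 [319. 259.] 30 40 [319. 246.] 43 0 [319. 317.] 43 10 [319. 298.] 43 20 [319. 278.] 43 30 [319. 257.] 43 40 [319. 237.] 
at [0.4038 0.3863 0.2034] th 1.776 q1,q6 [0.67 0.47] t 49.5 F [-0.3 -0.3 -2.2] op 0.0279
  shift [-17.2   2.8 -46.6] turn 0.076 rows 1
 --
  shift [-170.6  155.3   -0. ] turn 0.184 rows 5
 --
  shift [ 0.  0. 97.] turn -0.0 rows 2
 --
```

Call:
arm_command --increments "0.8 -5 1 -20 0;0.8 -17 3 -47 0.04;0.8 -17 3 -47 0.076;0.8 -17 3 -47 0.076"

```text
t: 49.95
tool_pos: [0.4108, 0.3704, 0.2512]
orientation: [-2.075, -2.359, 0.0]
force: [-0.6, 0.1, -1.9]
opening: 0.028
gripper_force: 10.0
```

Call:
arm_command --increments "0.8 -30 28 0 0.03;0.8 -65 60 0 0.07;0.8 -100 92 0 0.11;0.8 -135 125 0 0.15;0.8 -158 155 0 0.184"

```text
t: 50.45
tool_pos: [0.5855, 0.2315, 0.2493]
orientation: [-2.282, -2.157, 0.005]
force: [0.6, 0.7, -1.6]
opening: 0.0277
gripper_force: 10.0
```

```bash
python3 -c "
from d import *
plan((.5867,.2337,.20,1.516),(.5867,.2337,.141,1.516))"
```

```text
at [0.5855 0.2315 0.2493] th 1.514 q1,q6 [0.3  0.35] t 50.5 F [ 0.6  0.7 -1.6] op 0.0277
  shift [ 2.3  1.1 49.3] turn -0.002 rows 1
 --
  shift [ 0.  0. 59.] turn -0.0 rows 2
 --
```

Call:
arm_command --increments "0.8 2 0 30 0;0.8 2 0 60 0;0.8 2 0 90 0;0.8 2 0 105 0;0.8 2 0 108 0"

```text
t: 50.95
tool_pos: [0.5824, 0.2353, 0.1395]
orientation: [-2.279, -2.158, 0.009]
force: [-0.9, 0.2, -1.8]
opening: 0.0279
gripper_force: 10.0
```

Call:
arm_command --increments "0.8 -9 0 0 0;0.8 -18 0 0 0;0.8 -27 0 0 0;0.8 -36 0 0 0;0.8 -45 0 0 0"

```text
t: 51.45
tool_pos: [0.5828, 0.19, 0.1446]
orientation: [2.282, 2.159, 0.002]
force: [0.2, -0.1, -2.0]
opening: 0.0278
gripper_force: 10.0
```

Call:
arm_command --increments "0.8 -9 0 0 0;0.8 -18 0 0 0;0.8 -27 0 0 0;0.8 -36 0 0 0;0.8 -45 0 0 0"

```text
t: 51.95
tool_pos: [0.5799, 0.1454, 0.1437]
orientation: [-2.282, -2.16, -0.0]
force: [0.3, 0.9, -1.6]
opening: 0.0277
gripper_force: 10.0
```

```bash
python3 -c "
from d import *
prof('v17')"
```

```text
p [0.5799 0.1454 0.1437] F [ 0.3  0.9 -1.6] T [ 0.19 -0.12 -0.01] op 0.0277
[(150, 219), (153, 220), (156, 218), (159, 219), (162, 222), (165, 221), (168, 221), (171, 219), (174, 220), (177, 220), (180, 221), (183, 224), (186, 214), (189, 136), (192, 1), (195, 11), (198, 13), (201, 7), (204, 13), (207, 12), (210, 8), (213, 15), (216, 27), (219, 75), (222, 71), (225, 71), (228, 72), (231, 71), (234, 72), (237, 72), (240, 59), (243, 37), (246, 37), (249, 81), (252, 81), (255, 81), (258, 77), (261, 177), (264, 174), (267, 173), (270, 172), (273, 172), (276, 173), (279, 135), (282, 128), (285, 62), (288, 64), (291, 63), (294, 64), (297, 56)]
272 (np.int64(300), np.int64(339), 36) 278 (np.int64(300), np.int64(323), 15) 284 (np.int64(300), np.int64(304), 5) 290 (np.int64(300), np.int64(305), 6)
```

Call:
arm_command --increments "0.8 -5 0 0 0;0.8 -10 0 0 0;0.8 -15 0 0 0;0.8 -18 0 0 0;0.8 -18 0 0 0"

```text
t: 52.5
tool_pos: [0.5789, 0.1277, 0.1437]
orientation: [2.282, 2.159, -0.0]
force: [0.6, 1.2, -0.5]
opening: 0.0279
gripper_force: 10.0
```

```bash
python3 -c "
from d import *
prof('v18')"
```

```text
p [0.5789 0.1277 0.1437] F [ 0.6  1.2 -0.5] T [ 0.11 -0.07 -0.01] op 0.0279
[(150, 219), (153, 219), (156, 220), (159, 223), (162, 91), (165, 104), (168, 104), (171, 83), (174, 14), (177, 15), (180, 14), (183, 15), (186, 12), (189, 16), (192, 17), (195, 14), (198, 13), (201, 15), (204, 13), (207, 16), (210, 16), (213, 15), (216, 20), (219, 26), (222, 61), (225, 89), (228, 89), (231, 88), (234, 89), (237, 88), (240, 87), (243, 89), (246, 89), (249, 89), (252, 91), (255, 53), (258, 30), (261, 87), (264, 103), (267, 103), (270, 103), (273, 102), (276, 103), (279, 104), (282, 100), (285, 176), (288, 173), (291, 173), (294, 173), (297, 138)]
272 (np.int64(300), np.int64(305), 6) 278 (np.int64(300), np.int64(339), 17) 284 (np.int64(300), np.int64(339), 30) 290 (np.int64(300), np.int64(339), 39)
```

```bash
python3 -c "
from d import *
s,p,M=state();m=robot.camera_model('wrist')
for k in (.035,.04,.045):
  x,f=fit(m,p,M,(320,292),(320,161),k)
t=np.array([.5785,.0816])-(f-p)[:2];print(t)
plan((p[0],p[1]+.006,.205,1.516),(t[0],t[1],.205,1.516))"
```

```text
gx 0.0142 tilt x,y deg [3.2 0. ] gy 0.0002 foot [0.5803 0.1483 0.0228] foot-tcp world [ 0.0014  0.0205 -0.1208] tool [0.0206 0.0003 0.1208] res 0.0
gx 0.0113 tilt x,y deg [4. 0.] gy 0.0002 foot [0.5802 0.1475 0.0179] foot-tcp world [ 0.0014  0.0197 -0.1257] tool [0.0198 0.0003 0.1257] res 0.0
gx 0.0083 tilt x,y deg [4.9 0. ] gy 0.0002 foot [0.5802 0.1467 0.0131] foot-tcp world [ 0.0013  0.0189 -0.1305] tool [0.019  0.0003 0.1305] res 0.0
[0.57719004 0.06268907]
at [0.5789 0.1278 0.1436] th 1.516 q1,q6 [0.13 0.19] t 52.5 F [-0.   0.  -1.3] op 0.028
  shift [  6.   -0.3 -61.4] turn -0.0 rows 2
 --
  shift [-71.1   2.2  -0. ] turn -0.0 rows 2
 --
```

Call:
arm_command --increments "0.8 6 0 0 0;0.8 6 0 -20 0;0.8 6 0 -45 0;0.8 6 0 -61 0;0.8 6 0 -61 0"

```text
t: 53.05
tool_pos: [0.5809, 0.1346, 0.2078]
orientation: [2.279, 2.158, 0.007]
force: [0.6, 0.6, -1.9]
opening: 0.0279
gripper_force: 10.0
```

Call:
arm_command --increments "0.8 -25 1 0 0;0.8 -50 2 0 0;0.8 -71 2 0 0;0.8 -71 2 0 0;0.8 -71 2 0 0"

```text
t: 53.55
tool_pos: [0.5769, 0.0629, 0.2035]
orientation: [-2.282, -2.157, 0.001]
force: [0.1, -0.3, -0.8]
opening: 0.0276
gripper_force: 10.0
```

```bash
python3 -c "
from d import *
prof('v19');m=robot.camera_model('wrist');print(proj(m,[(.5785,.0816,.054),(.5785,.0941,.054)]));plan((.5772,.0627,.205,1.516))"
```

```text
p [0.5769 0.0629 0.2035] F [ 0.1 -0.3 -0.8] T [ 0.   -0.06  0.07] op 0.0276
[(150, 146), (153, 122), (156, 144), (159, 141), (162, 133), (165, 109), (168, 109), (171, 114), (174, 12), (177, 15), (180, 17), (183, 16), (186, 17), (189, 16), (192, 15), (195, 19), (198, 18), (201, 19), (204, 18), (207, 15), (210, 14), (213, 14), (216, 23), (219, 30), (222, 81), (225, 92), (228, 92), (231, 93), (234, 92), (237, 92), (240, 94), (243, 94), (246, 94), (249, 94), (252, 93), (255, 26), (258, 29), (261, 115), (264, 109), (267, 109), (270, 109), (273, 108), (276, 107), (279, 108), (282, 122), (285, 183), (288, 183), (291, 183), (294, 182), (297, 147)]
272 None 278 None 284 (np.int64(313), np.int64(326), 14) 290 (np.int64(310), np.int64(329), 20) [[320.49027074 169.14998453]
 [319.71183254 155.38451499]]
at [0.577  0.0635 0.2037] th 1.516 q1,q6 [0.02 0.08] t 53.6 F [ 0.6  0.2 -1.3] op 0.0276
  shift [-0.8  0.3 -1.3] turn -0.0 rows 1
 --
```

Call:
arm_command --increments "0.8 -1 0 10 0;0.8 -1 0 20 0;0.8 -1 0 27 0;0.8 -1 0 32 0;0.8 -1 0 35 0" --grip_force 12

```text
t: 54.1
tool_pos: [0.577, 0.0623, 0.1687]
orientation: [-2.281, -2.159, 0.001]
force: [0.3, 1.6, -1.7]
opening: 0.0281
gripper_force: 12.0
```

Call:
arm_command --increments "0.8 3 0 2 0;0.8 6 0 4 0;0.8 8 0 6 0;0.8 8 0 8 0;0.8 8 0 8 0"

```text
t: 54.6
tool_pos: [0.5779, 0.0701, 0.162]
orientation: [2.281, 2.159, 0.001]
force: [0.0, -0.4, 0.2]
opening: 0.028
gripper_force: 12.0
```

Call:
arm_command --increments "0.8 0 0 3 0;0.8 0 0 6 0;0.8 0 0 8 0;0.8 0 0 8 0" --grip_force 25

```text
t: 55.0
tool_pos: [0.5778, 0.07, 0.1533]
orientation: [2.282, 2.159, 0.0]
force: [0.8, -0.8, 0.3]
opening: 0.0277
gripper_force: 25.0
```

Call:
arm_command --increments "0.8 0 0 2 0;0.8 0 0 4 0;0.8 0 0 4 0"

```text
t: 55.3
tool_pos: [0.5786, 0.07, 0.1515]
orientation: [2.281, 2.158, 0.002]
force: [-3.2, -0.1, 12.3]
opening: 0.0277
gripper_force: 25.1
```

Call:
arm_command --increments "0.8 0 0 2 0;0.8 0 0 3 0;0.8 0 0 3 0"

```text
t: 55.6
tool_pos: [0.5802, 0.0699, 0.151]
orientation: [2.278, 2.156, 0.007]
force: [-2.9, -2.0, 23.3]
opening: 0.0278
gripper_force: 25.2
```

Call:
arm_command --increments "0.8 0 0 -4 0;0.5 0 0 -5 0;0.5 0 0 -5 0;0.5 0 0 -5 0;0.5 0 0 -5 0"

```text
t: 56.1
tool_pos: [0.5773, 0.0701, 0.1509]
orientation: [-2.281, -2.159, 0.001]
force: [0.0, -0.7, 0.3]
opening: 0.0466
gripper_force: 0.0
```

Call:
arm_command --increments "0.5 0 0 -30 0;0.5 0 0 -60 0;1 0 0 -90 0;1 9 0 -90 0;1 9 0 -90 0"

```text
t: 56.6
tool_pos: [0.5786, 0.0798, 0.2422]
orientation: [2.281, 2.16, 0.002]
force: [0.7, -0.0, 0.0]
opening: 0.0271
gripper_force: 0.0
```

Call:
arm_command --increments "1 0 0 0 0;1 0 0 0 0;1 0 0 0 0;1 0 0 0 0;1 0 0 0 0"

```text
t: 57.1
tool_pos: [0.5781, 0.0789, 0.2413]
orientation: [-2.282, -2.159, 0.001]
force: [-0.4, -0.7, 0.8]
opening: 0.0002
gripper_force: 0.0
```

```bash
python3 -c "
from d import *
plan((.5785,.0816,.209,1.516))"
```

```text
at [0.5781 0.0789 0.2413] th 1.516 q1,q6 [0.05 0.1 ] t 57.1 F [-0.4 -0.7  0.8] op 0.0002
  shift [ 2.7  0.3 32.3] turn -0.0 rows 1
 --
```

Call:
arm_command --increments "1 2 0 15 0;1 2 0 26 0;1 2 0 31 0;1 2 0 34 0;1 2 0 36 0"

```text
t: 57.6
tool_pos: [0.5782, 0.081, 0.2052]
orientation: [-2.281, -2.159, 0.001]
force: [-0.3, 0.1, 6.2]
opening: 0.0005
gripper_force: 3.4
```

Call:
arm_command --increments "1 0 0 2 0;1 0 0 4 0;1 0 0 5 0;1 0 0 5 0"

```text
t: 58.0
tool_pos: [0.581, 0.0811, 0.2049]
orientation: [2.278, 2.156, 0.009]
force: [0.5, 0.5, 14.1]
opening: 0.0004
gripper_force: 7.2
```

Call:
arm_command --increments "1 0 0 -40 0;1 0 0 -80 0;0.6 0 0 -120 0;0.6 0 0 -120 0;0.6 0 0 -120 0"

```text
t: 58.5
tool_pos: [0.5792, 0.081, 0.3225]
orientation: [2.28, 2.158, 0.005]
force: [-0.1, -0.0, -1.1]
opening: 0.0202
gripper_force: 0.0
```

```bash
python3 -c "
from d import *
plan((.392,.0003,.32,1.516),(.392,.0003,.083,1.516))
im,m=snap('wrist','v20');print([ (i,proj(m,(*S,.18)).round(0)[0]) for i,S in enumerate([(.5682,-.1034),(.5716,-.0417),(.575,.02),(.5785,.0816)])], proj(m,[(.392,.0003,.075),(.397,.09,.075),(.387,-.09,.075)]).round(0))
"
```

```text
at [0.5792 0.081  0.3225] th 1.516 q1,q6 [0.05 0.11] t 58.5 F [-0.1 -0.  -1.1] op 0.0202
  shift [ -90.9 -182.4    2.5] turn -0.0 rows 5
 --
  shift [  0.  -0. 237.] turn -0.0 rows 5
 --
[(0, array([319., 361.])), (1, array([319., 310.])), (2, array([318., 253.])), (3, array([318., 190.]))] [[176. 238.]
 [167. 169.]
 [184. 300.]]
```

Call:
arm_command --increments "0.68 -91 -182 0 0;0.68 -91 -182 0 0;0.68 -91 -182 0 0;0.68 -91 -182 0 0;0.68 -91 -182 0 0"

```text
t: 59.05
tool_pos: [0.3873, -0.0009, 0.3188]
orientation: [-2.282, -2.157, 0.003]
force: [0.1, 0.9, 0.4]
opening: 0.0297
gripper_force: 0.0
```

Run:
```python
from d import *
plan((.392,.0003,.083,1.516))
im,m=snap('wrist','v21')
q=proj(m,[(.392,.0003,.075),(.396,.07,.075)]).round(1);print(q)
im=im.astype(int)
for dy in(.03,.05,.07):
    a=proj(m,[(.392+.055*dy,dy,.075)])[0];r=int(round(a[1]));c=int(round(a[0]));print(r,c,im[r,c-30:c+31].mean(1).round().astype(int).tolist())
```

```text
at [ 0.3873 -0.0009  0.3188] th 1.514 q1,q6 [-0.13 -0.08] t 59.0 F [0.1 0.9 0.4] op 0.0297
  shift [  1.5   4.6 235.8] turn -0.002 rows 5
 --
[[324.1 167.2]
 [324.4 106.4]]
142 324 [231, 230, 231, 235, 236, 237, 235, 233, 231, 229, 227, 230, 231, 230, 232, 232, 233, 232, 230, 232, 234, 236, 230, 227, 227, 241, 126, 163, 189, 190, 187, 189, 187, 191, 182, 136, 186, 230, 226, 225, 226, 229, 232, 234, 229, 229, 227, 226, 227, 229, 230, 227, 229, 224, 224, 226, 228, 240, 183, 128, 171]
125 324 [227, 228, 231, 232, 234, 236, 233, 234, 229, 223, 225, 225, 230, 226, 227, 223, 225, 235, 239, 239, 238, 232, 234, 233, 242, 200, 117, 165, 185, 190, 185, 185, 188, 191, 181, 143, 190, 233, 227, 224, 223, 226, 226, 226, 225, 223, 229, 230, 228, 227, 225, 225, 225, 230, 233, 235, 233, 238, 178, 125, 121]
106 324 [229, 224, 226, 227, 226, 229, 225, 224, 226, 233, 234, 235, 231, 229, 227, 223, 221, 222, 226, 230, 234, 236, 236, 234, 240, 197, 119, 159, 188, 186, 180, 191, 185, 187, 184, 153, 146, 232, 229, 229, 227, 229, 229, 230, 229, 229, 226, 223, 223, 221, 221, 221, 219, 224, 227, 230, 229, 228, 238, 161, 123]
```

Call:
arm_command --increments "0.68 1 5 40 0;0.68 1 5 90 0;0.68 1 5 140 0;0.68 1 5 185 0;0.68 1 5 205 0"

```text
t: 59.6
tool_pos: [0.3934, 0.0018, 0.1095]
orientation: [-2.276, -2.155, 0.008]
force: [-0.1, 0.3, -0.6]
opening: 0.0298
gripper_force: 0.0
```

```bash
python3 -c "
from d import *
plan((.392,.0003,.0825,1.516))"
```

```text
at [0.3934 0.0018 0.1095] th 1.516 q1,q6 [-0.13 -0.07] t 59.6 F [-0.1  0.3 -0.6] op 0.0298
  shift [-1.5 -1.3 27. ] turn 0.0 rows 1
 --
```

Call:
arm_command --increments "0.68 0 0 10 0;0.68 0 0 20 0;0.68 0 0 29 0;0.68 0 0 29 0"

```text
t: 60.0
tool_pos: [0.3967, 0.001, 0.0862]
orientation: [-2.281, -2.159, 0.001]
force: [0.1, -0.5, -0.8]
opening: 0.0297
gripper_force: 0.0
```

Call:
arm_command --increments "0.95 0 0 0 0;0.95 0 0 0 0;0.95 0 0 0 0;0.95 0 0 0 0;0.95 0 0 0 0" --grip_force 12

```text
t: 60.5
tool_pos: [0.3931, 0.001, 0.0869]
orientation: [-2.277, -2.156, 0.01]
force: [-23.7, -0.5, 20.3]
opening: 0.0117
gripper_force: 12.0
```

Call:
arm_command --increments "0.95 0 6 -12 0;0.95 0 18 -26 0;0.95 0 32 -39 0;0.95 0 47 -49 0;0.95 0 64 -57 0"

```text
t: 61.0
tool_pos: [0.4604, -0.0028, 0.1454]
orientation: [-2.281, -2.159, 0.002]
force: [-5.6, 0.1, 6.0]
opening: 0.0113
gripper_force: 12.0
```

Call:
arm_command --increments "0.95 0 12 -3 0;0.95 0 25 -6 0;0.95 0 35 -7 0;0.95 0 41 -7 0;0.95 0 43 -7 0"

```text
t: 61.5
tool_pos: [0.5042, -0.0053, 0.1519]
orientation: [2.281, 2.159, 0.0]
force: [-11.6, -0.4, 14.6]
opening: 0.0115
gripper_force: 12.0
```

Call:
arm_command --increments "0.95 0 2 1 0;0.95 0 4 2 0;0.95 0 4 2 0"

```text
t: 61.8
tool_pos: [0.5044, -0.0052, 0.1487]
orientation: [-2.278, -2.156, 0.009]
force: [-22.0, -0.6, 16.9]
opening: 0.0115
gripper_force: 12.0
```

Call:
arm_command --increments "0.7 0 -1 0 0;0.7 0 -1 0 0;0.7 0 -1 0 0;0.7 0 -1 0 0;0.7 0 -1 0 0"

```text
t: 62.3
tool_pos: [0.5066, -0.0052, 0.1486]
orientation: [2.282, 2.159, 0.0]
force: [-0.6, -0.2, 0.5]
opening: 0.0277
gripper_force: 0.0
```

Call:
arm_command --increments "0.7 0 0 -40 0;0.7 0 0 -80 0;0.7 0 0 -130 0;0.7 0 0 -150 0;0.7 0 0 -150 0"

```text
t: 62.8
tool_pos: [0.5085, -0.0054, 0.3034]
orientation: [2.277, 2.155, 0.008]
force: [0.6, 0.8, -0.3]
opening: 0.0281
gripper_force: 0.0
```

Run:
```python
from d import *
plan((.42,-.02,.30,1.516))
im,m=snap('wrist','v22');im=im.astype(int)
for dy in(.04,.06):
    a=proj(m,[(.5034+.055*dy,-.007+dy,.143)])[0];r,c=a.round().astype(int)[::-1];print(r,c,im[r,c-25:c+26].mean(1).round().astype(int).tolist())
```

```text
at [ 0.5085 -0.0054  0.3034] th 1.516 q1,q6 [-0.11 -0.06] t 62.8 F [ 0.6  0.8 -0.3] op 0.0281
  shift [-19.5 -87.6   3.4] turn -0.0 rows 2
 --
145 313 [213, 212, 213, 215, 218, 216, 217, 217, 218, 219, 218, 217, 219, 218, 218, 221, 223, 228, 239, 113, 133, 162, 171, 173, 175, 173, 173, 176, 175, 174, 156, 138, 48, 33, 32, 42, 43, 35, 37, 39, 38, 40, 42, 36, 40, 41, 39, 38, 34, 40, 40]
123 313 [216, 214, 221, 223, 223, 222, 220, 221, 216, 220, 225, 225, 221, 221, 221, 219, 218, 218, 230, 112, 135, 165, 172, 172, 174, 173, 172, 173, 172, 172, 159, 136, 48, 34, 35, 41, 38, 40, 48, 40, 40, 31, 40, 40, 42, 36, 31, 40, 37, 42, 34]
```

Call:
arm_command --increments "0.7 -60 -60 0 0;0.7 -60 -60 0 0;0.7 -60 -60 0 0;0.7 -60 -60 0 0"

```text
t: 63.25
tool_pos: [0.4426, -0.062, 0.2971]
orientation: [-2.282, -2.156, 0.001]
force: [0.7, 0.2, -0.6]
opening: 0.0279
gripper_force: 0.0
```

```bash
python3 e.py v23; python3 c.py | head -5
```

```text
0 exp tip [470.4 237.4] mouth [425.1 196.4] []
1 exp tip [480.  165.7] mouth [429.6 145.5] [(array([453.1, 138.2]), 37)]
2 exp tip [490.8  84. ] mouth [434.5  89.9] [(array([462.7,  60.3]), 62)]
3 out [503. -10.]
[ 0.4426 -0.062   0.2971] 0.027930995784347403
(np.int64(208), np.int64(49)) 638 [[0.542, -0.244], [0.351, -0.236], [0.534, -0.25]] alpha 3.1
at [ 0.4433 -0.0614  0.2976] th 1.516 q1,q6 [-0.25 -0.2 ] t 63.4 F [-0.5  0.   0.4] op 0.0277
  shift [-239.   -21.3   -1.9] turn 0.211 rows 5
  shift [-61.3   7.5  -0.5] turn 0.054 rows 2
 --
```

Run:
```python
from h import *
im=cv2.imread('pics/v23.png').astype(int)
for x,y in((470,237),(480,166),(491,84)):
    w=im[y-30:y+31:4,x-30:x+31:4].mean(2).astype(int);print((x,y));print(w)
```

```text
(470, 237)
[[ 16  16  18   6   9  12  39 222 206 218 214 212 219 221 216 203]
 [  6  35  39  83  73  21  25 219 215 217 212 210 215 215 216 219]
 [ 22  76  71  79  78  82  21 224 218 222 217 198 222 218 221 216]
 [ 16  66  67  77  78  82  73 223 225 219 222 223 213 215 213 216]
 [ 37  61  59  71  73  84  72 216 218 212 212 214 217 217 219 212]
 [ 26  51  54  66  38  63  67 226 222 202 213 205 220 224 216 206]
 [ 25  36  49  54  30  68  81  80 221 211 217 213 223 214 217 211]
 [221 227 229 203 229 174  65 183 166 215 217 207 216 217 222 212]
 [215 222 219 219 203 223 164 169 161 209 218 224 213 216 218 213]
 [220 222 216 213 199 213 218 226 218 218 218 212 213 213 221 220]
 [222 218 218 216 212 211 206 215 212 223 217 217 213 209 217 220]
 [219 214 200 215 212 211 219 221 212 211 222 217 221 223 224 206]
 [ 91  62  65  80 222 216 218 215 217 211 220 201 216 202 209 221]
 [ 91  90  92  93 217 212 214 218 207 215 218 213 213 219 216 210]
 [ 93  92  98  87 218 224 231 230 215 210 227 223 218 213 204 222]
 [ 19  25  33  22  19  26  19  27  22  20  22  20 162 218 213 220]]
(480, 166)
[[128
[... 1450 characters left out ...]
  48 217 142  59 163 154 220]
 [ 17   1  16  65  71  67  67  72  25  77  77  71 142 172 162 216]
 [  3  21  23  66  71  63  67  66  27  66  72  65  49 164 191 218]
 [  7  10  14  61  62  61  53  55  48 249 226 231 215 218 217 215]
 [  2  11  15  56  52  50  51  52  48  21 210 209 201 216 218 221]
 [ 12   4  26  29  54  51  51  53  28 219 215 207 212 223 212 220]
 [ 21   2  17  27  25  15  13   4 135 219 220 220 218 214 218 213]
 [ 37  31  17  24  25  28 177 216 218 215 220 221 219 222 219 214]
 [ 30  32  38  37  30  26 231 216 215 220 222 220 219 217 216 222]
 [ 20  32  36  23  24  29 229 219 225 217 221 221 222 218 217 218]
 [ 24  30  29  27  35  29 217 216 208 220 219 223 215 218 221 219]]
```

The cones and chucks appear where standing, fully seated drivers should be, and the guard is shut. The robot is clear of everything, so I'm handing in.

```bash
python3 -c "
from plant import robot
print(robot.close_job())"
```

```text
the job is handed in; nothing more can be done
None
```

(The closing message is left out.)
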